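# Switch the blank chute over and feed it

### The arm

A 6-joint arm with a two-finger parallel gripper is mounted at the origin on the work surface. World frame = base frame: x ahead of the robot, y to its left, z up, the work surface at z = 0. Lengths are in mm, angles in rad, forces in N, time in s.
With the tool pointing down it reaches from about 275 to 750 mm from the base axis. Payload 10.2 kg.
Tool frame: the origin (TCP) lies on the centre line of the jaws, within the pads' length; the fingertips stand 17 mm ahead of it and the grasp point (between the pads) lies 2 mm behind it; z points along the fingers, y is the line along which they close (so a half turn about z gives the same grasp; the last joint's range is limited). The gripper opens to 85 mm and grips with 20 to 120 N. Pads are 22 mm wide; open, the fingers measure 114 mm over their backs; the gripper's body (76 mm by 85 mm) begins 54 mm behind the grasp point. The pads swing forward as they close: fully open they stand 13 mm farther back than shut.
Start: joints at [-1.325, 0.313, 1.498, -0, 1.331, -0.223], TCP at [237.192, -468.37, 212.194] pointing down, gripper open.
Joint ranges: [-2.94, 2.94], [-0.97, 2.17], [0.19, 2.56], [-1.23, 4.37], [0.02, 3.11], [-2.88, 2.88]. Speed limits (rad/s): [2.39, 2.39, 3.01, 3.14, 3.14, 3.14].

### API

Orientations are given as a unit quaternion [w, x, y, z].
In Python, from rig import ctrl gives the robot as it stands. The module is installed in compiled form; this text tells all that it offers.
- The arm moves only by the shell command python3 -m jog 'ROWS' [FORCE]. ROWS is JSON, a list of rows, each an object with "delta_pos": the shift along the world's x, y, z in mm, a list of three; "angular": the turn, a rotation vector about the world's x, y, z in rad, a list of three; "fingers": the opening, from 0 (shut) to 1 (fully open). In form: [{"delta_pos": [tx, ty, tz], "angular": [rx, ry, rz], "fingers": fingers}, ...]. A call has 1 to 10 rows; each row is the pose to reach, as a shift and turn from the pose commanded when the call began; what a row does not reach only later rows make up. A row lasts 1/8 s, in which the tool goes at most 62.5 mm and 10.7 degrees, less where a joint would pass 70% of its speed; a pose out of reach is approached as far as the arm can. A call with a gripper value outside its range is refused whole. The fingers move at their own pace and stop on an object; FORCE is the grip in N (left out, the last holds). Time passes only in rows, so rows that repeat a pose let the fingers close. It gives the time, the measured TCP pose, the force, the opening and the grip force at its end, in the units of the state.
- ctrl.sense(): the state, without advancing time (a new reading comes with each control period).
- ctrl.capture(name): name is "scene" or "side" or "wrist"; returns a dict with "pixels" (384x512x3 uint8, blue, green, red), "fx", "fy", "cx", "cy" (pixels), "R" (3x3) and "t" (3): a world point X has camera coordinates R X + t. Camera axes: x right, y down, z forward; pixel columns grow to the right and rows downward; lengths in mm; the calibration is good to about 2 mm. A picture is of the moment at which its call begins. There is no depth.
- ctrl.finish_job(): hands the job in; it is judged then, once.
The state is a dict: "time_s": time; "joints": joint angles; "dq": joint speeds; "tau": joint torques, N m; "eef_pos": TCP position; "ee_rot": TCP orientation; "force": force on the tool from outside, world axes, zero at the start; "wrist_torque": the same for the moment, N m; "grip_width": opening from 0.0 (shut) to 1.0 (fully open); "grip_force": force on a finger pad.
Only numpy, scipy, OpenCV 4.12 (cv2) and the standard library are available. Lean on these libraries where they do the work, as an engineer would, in place of code of your own. Each camera call takes 0.05 s, during which the arm holds its last target. There are 200 camera calls.

### The job

Take the flat screwdriver from its stand, set its blade in the slotted head of the steel deflector on the chute and turn it a quarter turn clockwise to its stop, so that the chute runs to the green pan, then stand the screwdriver back in its stand. Tip the four bone blanks out of the copper scoop tray into the chute's hopper so that all four run down into the green pan, and set the empty tray down level on the ledge. Leave the other things on the ledge where they are.

Things in the scene. Friction and masses are not known exactly. Their poses are not given: they have to be found in the camera images.
- chute: fixed two-way chute of dark wood and brass, 272 x 150 mm, 202 mm high. Origin on the ledge below the deflector's pivot; z up, x from the pans to the high end with the hopper, y left seen from the pans. Its bed falls to -x at 30 degrees in a channel 116 mm wide with 30 mm walls; below the pivot a fixed divider parts it into two lanes, each dropping into a pan
- hopper (a point): centre of the hopper's mouth at the chute's high end, 190 mm above the ledge; chute axes. 116 mm wide inside (y). Its upright back board stands 45 mm behind (+x), top 10 mm higher than this point; side boards no higher; a front board closes it towards the pans, its top edge 57 mm in front of this point (-x) and 23 mm lower, with a 40 mm high throat under it
- green_pan (a point): centre of the floor of the pan with the green floor, at the foot of the +y lane, 10 mm above the ledge; chute axes. 72 mm long (x), 58 mm wide (y), outer walls 56 mm above the floor. Its twin at -y has a red floor
- deflector (a joint): angle of the steel deflector about its pivot, which stands square to the bed, so leans 30 degrees from vertical towards the pans. 0: its vane (73 mm long, 12 mm thick, 28 mm high) shuts off the green pan's lane; it turns clockwise, seen from above, to a stop at 1.571, where the vane shuts off the red pan's lane. A friction washer (0.12 N m) keeps it where it is left
- slot (a point): centre of the slot's mouth in the round steel head (33 mm across) on the deflector's pivot, 42 mm above the bed. z points out along the pivot, x along slot and vane, y across the slot. Slot 18 mm long, 4.5 mm wide, 8 mm deep, its mouth chamfered about 2 mm all round. Turning the joint by +1 turns this frame by -1 rad about its z
- driver: flat screwdriver, 169 mm long, 0.13 kg, standing blade down in its stand. z from blade to handle end; origin at the underside of its brass collar (38 mm across, 6 mm thick), which rests on the stand. Wooden handle 6 to 90 mm above the origin, flat sided, 30 mm wide (x), 24 mm thick (y); shank 8 mm across; blade 14 mm wide (x), 2.4 mm thick (y). In the slot it has about 0.15 rad of play each way
- driver_tip (a point): middle of the blade's end, 75 mm below the driver's origin; driver axes
- stand: fixed wooden block, 80 x 80 mm, 88 mm high, with a 24 mm square hole down its middle, 84 mm deep, that takes the screwdriver's shank, its collar resting on top. Origin at the centre of its underside, z up
- stand_hole (a point): centre of the mouth of the stand's hole, at the top of the block
- tray: copper scoop tray, 0.20 kg: floor 92 x 80 mm, 4 mm thick, sides 24 mm high, open at its -x end, where the floor rises at 6 degrees to a pouring lip; at its +x end an upright wooden grip plate 12 mm thick (x), 50 mm wide (y), top 78 mm above the underside. Origin at the centre of the underside. The blanks slide out over the lip once it is tipped lip down by some 20 degrees
- tray_grip (a point): middle of the grip plate, 58 mm above the tray's underside, 51 mm to +x of its origin; tray axes
- tray_lip (a point): middle of the pouring lip's end, 69 mm to -x of the tray's origin, 7 mm above its underside; tray axes
- blank0: a bone die blank, plain ivory-coloured 18 mm cube, 11 g, lying in the tray; origin at the centre of its underside
- blank1: a bone die blank, plain ivory-coloured 18 mm cube, 11 g, lying in the tray; origin at the centre of its underside (as blank0)
- blank2: a bone die blank, plain ivory-coloured 18 mm cube, 11 g, lying in the tray; origin at the centre of its underside (as blank0)
- blank3: a bone die blank, plain ivory-coloured 18 mm cube, 11 g, lying in the tray; origin at the centre of its underside (as blank0)
- horn_die: bystander: a finished brown horn die, 18 mm
- pip_template: bystander: a bronze pip template, 75 x 45 x 5 mm plate with six holes
- soapstone: bystander: a grey-green soapstone rubbing block, 95 x 45 x 28 mm
- thimble: bystander: a tarnished silver thimble, 20 mm across, 24 mm high
- wax_tin: bystander: a round red wax tin, 60 mm across, 34 mm high
- loupe: bystander: a black eye loupe, 36 mm across, 34 mm high
There are look-alikes about, which are no part of the job. What is shaped like the tray but yellow is not meant.

How it is judged:
By the outcome, as a careful person would: the job done as asked, in the order asked, and still so for the second after the job is handed in, with the robot touching nothing.
It also fails if it takes over 72 s, if anything falls off the work surface, if the arm or the gripper's body presses on something with over 40 N, if the wrist force passes 120 N, or if a joint passes its speed limit or range.

## Working session

There is one attempt and no reset: what is moved stays moved. The work goes in short steps, Python scripts to look and compute and a shell command to move; the robot and the scene stay as the last step left them, time stands still between calls to the robot, and variables do not carry over. Pictures are saved under pics/ and viewed, at most 10 in all, crops included, and the job is handed in when it is done.

```bash
mkdir -p pics; cat > h.py <<'E'
import numpy as np,cv2
from rig import ctrl
def cap(n):
    return ctrl.capture(n)
def ray(c,u,v):
    R=np.array(c["R"]);t=np.array(c["t"])
    d=R.T@np.array([(u-c["cx"])/c["fx"],(v-c["cy"])/c["fy"],1]);o=-R.T@t
    return o,d/np.linalg.norm(d)
def onz(c,u,v,z):
    o,d=ray(c,u,v);return o+d*(z-o[2])/d[2]
def proj(c,X):
    p=np.array(c["R"])@np.array(X,float)+np.array(c["t"]);return np.array([c["fx"]*p[0]/p[2]+c["cx"],c["fy"]*p[1]/p[2]+c["cy"]])
def tri(*rs):
    A=np.zeros((3,3));b=np.zeros(3)
    for o,d in rs:
        P=np.eye(3)-np.outer(d,d);A+=P;b+=P@o
    X=np.linalg.solve(A,b);return X,[np.linalg.norm((np.eye(3)-np.outer(d,d))@(X-o)) for o,d in rs]
E
python3 - <<'E'
from h import *
import pickle
D={n:cap(n) for n in("scene","side","wrist")}
pickle.dump(D,open("d0.pkl","wb"))
for n,c in D.items():
    print(n,c["fx"],c["cx"],c["cy"],(-np.array(c["R"]).T@np.array(c["t"])).round(),np.array(c["R"])[2].round(2))
cv2.imwrite("pics/scene0.png",cv2.resize(np.array(D["scene"]["pixels"]),(800,600),interpolation=cv2.INTER_CUBIC))
cv2.imwrite("pics/side0.png",cv2.resize(np.array(D["side"]["pixels"]),(800,600),interpolation=cv2.INTER_CUBIC))
print(ctrl.sense())
E
```

```text
scene 492.774973485677 254.54999426611687 199.79867884690245 [ 876. -688. 1409.] [-0.24  0.46 -0.85]
side 378.7334654814909 264.42565304809693 192.09811126794563 [121. 691. 918.] [ 0.35 -0.62 -0.7 ]
wrist 277.788881804453 255.32839879744378 188.62693416542464 [ 311. -431.  372.] [-0.28 -0.14 -0.95]
{'time_s': 0.15, 'joints': array([-1.32542207e+00,  3.13286365e-01,  1.49821996e+00, -4.13248479e-06,
        1.33099102e+00, -2.23402993e-01]), 'dq': array([-0.00233497, -0.00172139, -0.00251704, -0.00060556,  0.00019603,
       -0.00056155]), 'tau': array([ 6.26145411e-04, -4.12372291e+01, -2.59798604e+01, -2.20940160e-04,
        3.24156419e-03,  2.71084923e-05]), 'eef_pos': array([ 237.13109675, -468.17707218,  211.80055374]), 'ee_rot': array([-4.52296439e-04,  9.72656301e-01,  2.32248824e-01, -6.97597587e-06]), 'force': array([-0.04746688,  0.0637096 ,  0.51487502]), 'wrist_torque': array([ 0.05266454, -0.0592052 , -0.0434172 ]), 'grip_force': 0.0, 'grip_width': 1.0030157645057742}
```

View pics/scene0.png

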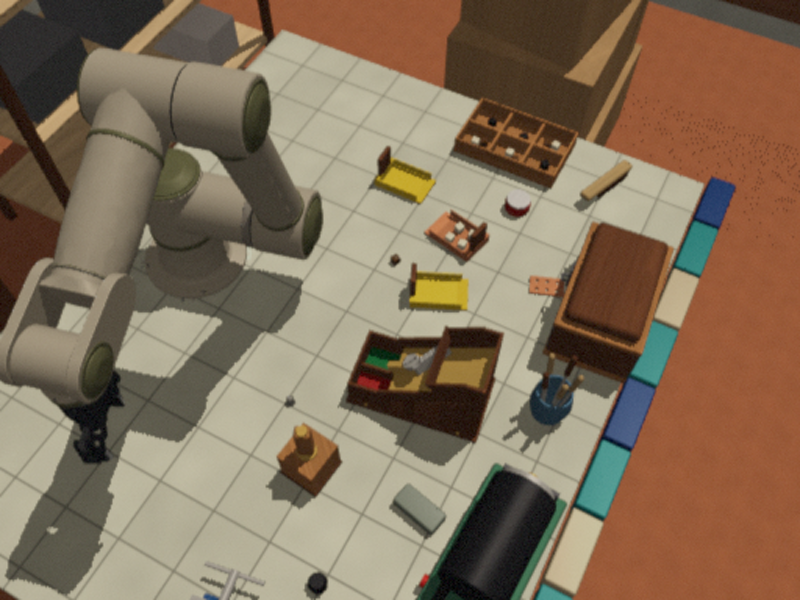

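View pics/side0.png

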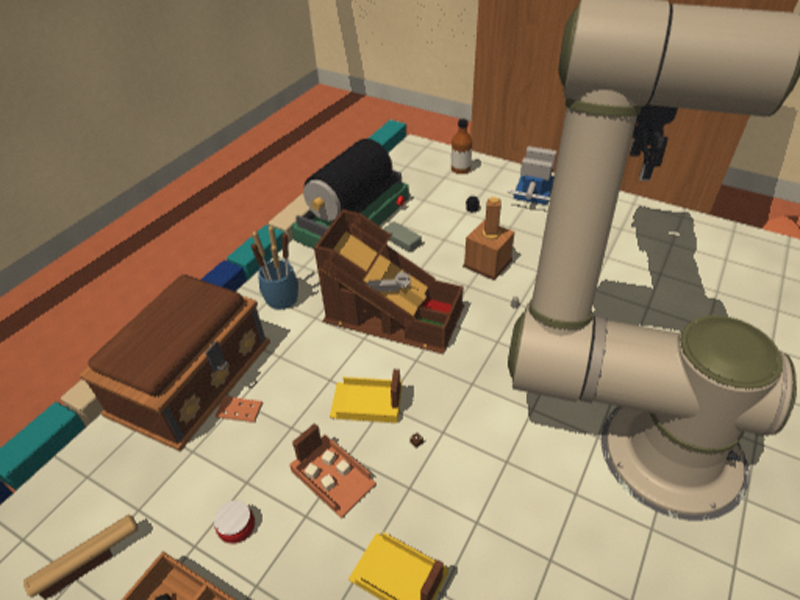

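The scene image (800 px view) shows these candidates:
- **Tray:** copper at (458,235) with white blanks. The yellow look-alikes at (405,180) and (438,290) are rejected.
- **Stand with driver:** (305,455). The brush pot at (550,395) is not a driver.
- **Chute:** (425,380), with its hopper towards (470,350).

I'll check these choices in one close composite.

```bash
python3 - <<'E'
from h import *
import pickle
D=pickle.load(open("d0.pkl","rb"))
def tile(n,u0,v0,w=100,h=75):
    im=np.array(D[n]["pixels"])[v0:v0+h,u0:u0+w];im=cv2.resize(im,(400,300),interpolation=cv2.INTER_CUBIC)
    k=400/w
    for i in range(0,w,10):
        cv2.line(im,(int(i*k),0),(int(i*k),8 if i%50 else 16),(255,0,255),1)
    for j in range(0,h,10):
        cv2.line(im,(0,int(j*k)),(8,int(j*k)),(255,0,255),1)
    cv2.putText(im,f"{n} {u0},{v0}",(12,295),0,.45,(255,0,255),1);return im
a=np.vstack([np.hstack([tile("scene",245,120),tile("scene",150,255)]),np.hstack([tile("scene",220,205),tile("side",200,132)])])
cv2.imwrite("pics/comp.png",a)
E
```

```text
(no output)
```

View pics/comp.png

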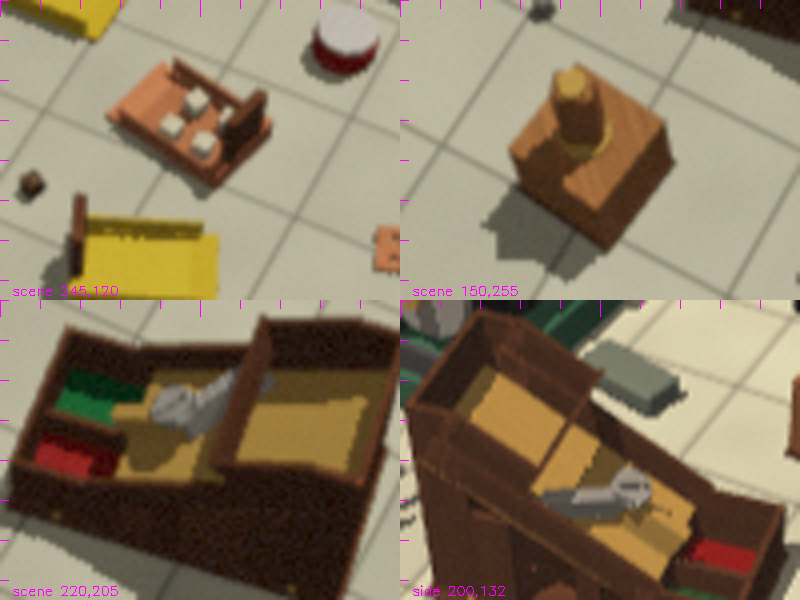

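The composite confirms them. The copper tray with four ivory blanks has its lip at native (279,142) and its grip at (306,150). The stand top has corners at (194,271), (217,286), (200,307) and (178,292). The deflector head is at scene (264,231) and side (257,179).

```bash
python3 - <<'E'
from h import *
import pickle
D=pickle.load(open("d0.pkl","rb"));s=D["scene"];d=D["side"]
np.set_printoptions(precision=1,suppress=True)
st=np.array([onz(s,u,v,88) for u,v in[(193.75,271.25),(217,286.25),(200,307.5),(178,292.5)]]);print("stand",st,st.mean(0))
hd=(193,275.5); 
print("handle top z178",onz(s,193.5,275.5,178))
print("handle tri side",tri(ray(s,193.5,275.5),ray(d,494/800*512,200*.64)))
print("head",tri(ray(s,264.5,231),ray(d,257.5,178.75)))
print("panwall corners z66",onz(s,237,212.3,66),onz(s,223.7,246.2,66))
print("hopper back top corner(s) tri",tri(ray(s,500*.64,333*.64),ray(d,317*.64,247*.64)),onz(s,500*.64,333*.64,200))
print("hopper back -y corner side", onz(d,(200+78/4),132+12/4.,200), onz(d,(200+10/4),132+105/4.,200))
lip=[onz(s,272,148.7,7),onz(s,286.2,136,7)];print("lip",lip)
print("grip top z78",onz(s,245+265/4,120+92/4,78),onz(s,245+225/4,120+125/4,78))
print("lip side",[onz(d,u*.64,v*.64,7) for u,v in[(375,480),(343,515)]])
print("grip top side",[onz(d,u*.64,v*.64,78) for u,v in[(318,427),(292,440)]])
E
```

```text
stand [[ 455.6 -263.    88. ]
 [ 538.1 -271.3   88. ]
 [ 527.9 -347.5   88. ]
 [ 450.3 -339.    88. ]] [ 493.  -305.2   88. ]
handle top z178 [ 490.1 -302.8  178. ]
handle tri side (array([ 487.8, -304.1,  178.9]), [np.float64(2.7956833593798383), np.float64(2.7956833593798094)])
head (array([577.3, -61.3, 107.1]), [np.float64(3.4822509498052123), np.float64(3.4822509498051692)])
panwall corners z66 [463.8 -21.   66. ] [ 485.7 -143.7   66. ]
hopper back top corner(s) tri (array([712.9,  20.6, 198.2]), [np.float64(1.2326125761880322), np.float64(1.2326125761882238)]) [714.1  20.4 200. ]
hopper back -y corner side [730.9 -97.5 200. ] [710.8  23.1 200. ]
lip [array([428.9, 296.8,   7. ]), array([448.3, 372.7,   7. ])]
grip top z78 [558.9 331.7  78. ] [543.7 283.7  78. ]
lip side [array([424.5, 296.3,   7. ]), array([437.5, 373. ,   7. ])]
grip top side [array([534.4, 290.9,  78. ]), array([557.2, 331.6,  78. ])]
```

```bash
python3 -m jog '[{"delta_pos":[60,30,25],"angular":[0,0,0],"fingers":1},{"delta_pos":[110,70,40],"angular":[0,0,0],"fingers":1},{"delta_pos":[150,105,50],"angular":[0,0,0],"fingers":1},{"delta_pos":[182,126,50],"angular":[0,0,0],"fingers":1},{"delta_pos":[182,126,50],"angular":[0,0,0],"fingers":1},{"delta_pos":[182,126,50],"angular":[0,0,0],"fingers":1}]'
python3 - <<'E'
from h import *
import pickle
c=cap("wrist");s=cap("scene");pickle.dump((c,s),open("d1.pkl","wb"))
print(proj(c,[493,-305,88]),proj(c,[490,-303,178]))
im=np.array(c["pixels"]);cv2.imwrite("pics/w1.png",cv2.resize(im,(800,600),interpolation=cv2.INTER_CUBIC))
E
```

```text
time_s: 0.9
eef_pos: [418.8, -342.6, 261.8]
ee_rot: [-0.0, 0.973, 0.232, -0.0]
force: [-0.0, 1.0, 0.1]
grip_width: 0.997
grip_force: 0.0
[255.02998818  95.86251644] [251.0861335   97.98183161]
```

View pics/w1.png

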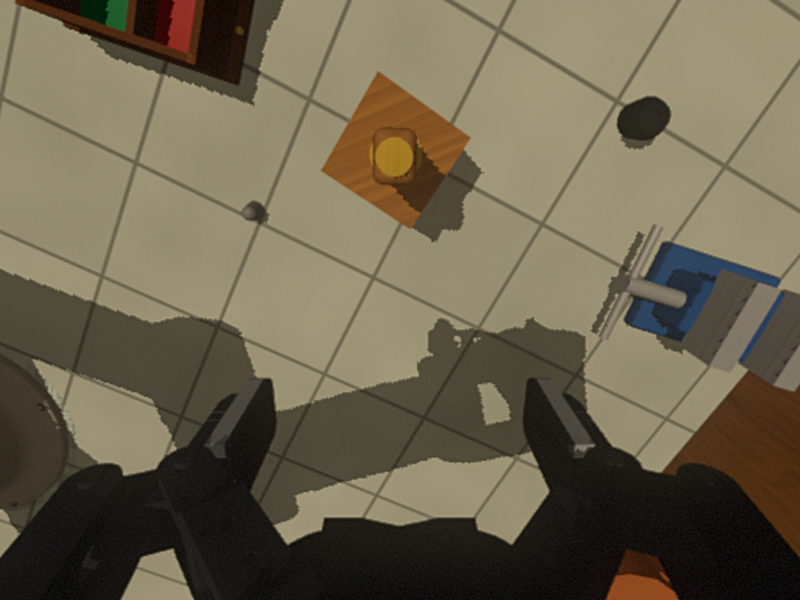

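The wrist view shows the driver handle top at (394,157). Its wide side runs vertically in the image, along tool x, so the current yaw already grips across the thickness. The stand corners are at (378,71), (469,138), (411,228) and (322,171).

```bash
python3 - <<'E'
from h import *
import pickle
c,s=pickle.load(open("d1.pkl","rb"))
np.set_printoptions(precision=1,suppress=True)
k=.64
print(onz(c,394*k,157*k,178))
st=np.array([onz(c,u*k,v*k,88) for u,v in[(378,71),(469,138),(411,228),(322,171)]]);print(st,st.mean(0))
for u,v in((250,20),(250,100),(250,180)):print(onz(c,u,v,178)-onz(c,250,60,178))
E
```

```text
[ 488.6 -304.7  178. ]
[[ 532.8 -269.    88. ]
 [ 523.3 -346.9   88. ]
 [ 446.2 -339.5   88. ]
 [ 454.1 -261.1   88. ]] [ 489.1 -304.1   88. ]
[25.2 12.6  0. ]
[-27.4 -13.7   0. ]
[-90.  -44.8  -0. ]
```

```bash
python3 -m jog '[{"delta_pos":[50,28,0],"angular":[0,0,0],"fingers":1},{"delta_pos":[70,38,-20],"angular":[0,0,0],"fingers":1},{"delta_pos":[70,38,-70],"angular":[0,0,0],"fingers":1},{"delta_pos":[70,38,-122],"angular":[0,0,0],"fingers":1},{"delta_pos":[70,38,-122],"angular":[0,0,0],"fingers":0.5},{"delta_pos":[70,38,-122],"angular":[0,0,0],"fingers":0},{"delta_pos":[70,38,-122],"angular":[0,0,0],"fingers":0},{"delta_pos":[70,38,-122],"angular":[0,0,0],"fingers":0},{"delta_pos":[70,38,-122],"angular":[0,0,0],"fingers":0},{"delta_pos":[70,38,-122],"angular":[0,0,0],"fingers":0}]' 70
```

```text
time_s: 2.25
eef_pos: [489.8, -304.9, 142.4]
ee_rot: [0.001, 0.973, 0.232, 0.001]
force: [-0.7, 1.4, 6.9]
grip_width: 0.262
grip_force: 68.7
```

```bash
cat >> h.py <<'E'
from scipy.spatial.transform import Rotation as Ro
yaw=0.172
xc=np.array([np.cos(yaw),np.sin(yaw),0]);yc=np.array([-xc[1],xc[0],0]);zz=np.array([0,0,1.])
n=-.5*xc+np.sqrt(.75)*zz; xb=np.sqrt(.75)*xc+.5*zz
def slotx(a): return np.cos(a)*xb+np.sin(a)*yc   # a ccw about n from uphill
def toolR(tx,tz=-n): return Ro.from_matrix(np.c_[tx,np.cross(tz,tx),tz])
def cur():
    s=ctrl.sense();q=s["ee_rot"];return np.array(s["eef_pos"]),Ro.from_quat(np.r_[q[1:],q[0]])
E
python3 - <<'E'
from h import *
np.set_printoptions(precision=3,suppress=True)
p,R=cur();print(p,R.as_matrix())
slot=np.array([577.3,-61.8,107]);T=toolR(slotx(np.pi/4))
print("rv",(T*R.inv()).as_rotvec(),"dpos",slot+n*(129+60)-p)
E
```

```text
[ 489.789 -304.93   142.426] [[ 0.892  0.452  0.002]
 [ 0.452 -0.892 -0.002]
 [ 0.001  0.003 -1.   ]]
rv [-0.036 -0.524  0.478] dpos [ -5.595 226.956 128.253]
```

```bash
python3 -m jog '[{"delta_pos":[0,0,30],"angular":[0,0,0],"fingers":0},{"delta_pos":[0,0,80],"angular":[0,0,0],"fingers":0},{"delta_pos":[0,0,120],"angular":[0,0,0],"fingers":0},{"delta_pos":[0,0,130],"angular":[0,0,0],"fingers":0},{"delta_pos":[0,0,130],"angular":[0,0,0],"fingers":0}]'
```

```text
time_s: 2.88
eef_pos: [489.1, -304.3, 269.9]
ee_rot: [-0.0, 0.973, 0.232, -0.0]
force: [0.8, 0.1, -2.0]
grip_width: 0.262
grip_force: 68.9
```

```bash
python3 -m jog '[{"delta_pos":[0,40,0],"angular":[-0.006,-0.09,0.08],"fingers":0},{"delta_pos":[0,90,0],"angular":[-0.013,-0.18,0.16],"fingers":0},{"delta_pos":[-2,140,0],"angular":[-0.02,-0.29,0.27],"fingers":0},{"delta_pos":[-4,185,0],"angular":[-0.027,-0.4,0.37],"fingers":0},{"delta_pos":[-5,220,0],"angular":[-0.034,-0.49,0.45],"fingers":0},{"delta_pos":[-5,226,0],"angular":[-0.036,-0.524,0.478],"fingers":0},{"delta_pos":[-5,226,0],"angular":[-0.036,-0.524,0.478],"fingers":0}]'
python3 - <<'E'
from h import *
import pickle
np.set_printoptions(precision=1,suppress=True)
D={n:cap(n) for n in("scene","side","wrist")};pickle.dump(D,open("d2.pkl","wb"))
p,R=cur();print(p)
c=D["wrist"];tip=p+R.apply([0,0,129.4]);slot=[577.3,-61.8,107]
for n in D: print(n,proj(D[n],tip),proj(D[n],slot))
def crop(n,cx,cy,w,h):
    im=np.array(D[n]["pixels"]);u=int(cx-w/2);v=int(cy-h/2);print(n,u,v);return cv2.resize(im[v:v+h,u:u+w],(400,300),interpolation=cv2.INTER_CUBIC)
pw=proj(c,slot);v=max(min(pw[1],309),75)
big=cv2.resize(crop("wrist",pw[0],v,200,150),(800,600))
cv2.imwrite("pics/w2.png",big)
E
```

```text
time_s: 3.75
eef_pos: [483.3, -77.9, 268.7]
ee_rot: [0.076, 0.858, 0.445, 0.245]
force: [0.2, -0.2, -1.7]
grip_width: 0.262
grip_force: 69.2
[484.2 -78.7 269.6]
scene [253.5 220.3] [263.3 231.2]
side [265.5 168.6] [256.5 178.7]
wrist [255.  175.9] [255.8 162.4]
wrist 155 87
```

View pics/w2.png

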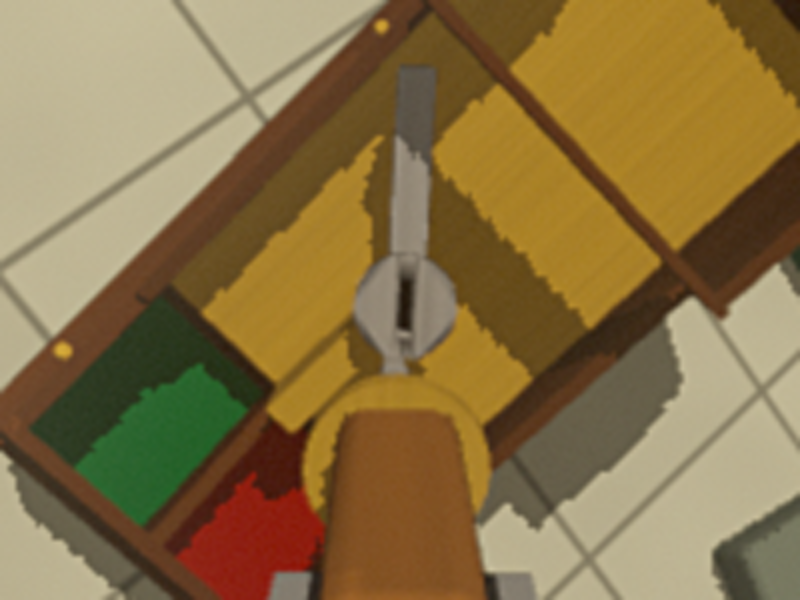

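The wrist crop (4x, origin 155,87) shows the slot centre at (406,303) and the vane running up to (416,70). The blade is seen edge-on just below it at about (402,350). I'll refine the slot from this.

```bash
python3 - <<'E'
from h import *
import pickle
np.set_printoptions(precision=3,suppress=True)
D=pickle.load(open("d2.pkl","rb"));c=D["wrist"];p,R=cur()
s0=np.array([577.3,-61.8,107.])
def onpl(u,v,P0):
    o,d=ray(c,155+u/4,87+v/4);return o+d*((P0-o)@n)/(d@n)
S=onpl(406,303,s0);print("slot",S)
X,Y=xb,yc
for a,b,h in(((403.5,332),(408,275),0),((406,303),(416,68),0)):
    P0=s0+n*h
    e=onpl(*b,P0)-onpl(*a,P0);print("ang",np.arctan2(e@Y,e@X),np.linalg.norm(e))
A=onpl(406,303,s0);B=onpl(416,68,s0-14*n);e=B-A;print("vane ang",np.arctan2(e@Y,e@X),e@n,np.hypot(e@X,e@Y))
t=R.as_matrix();print("tool x ang",np.arctan2(t[:,0]@Y,t[:,0]@X),"tool z.n",t[:,2]@n)
# chute yaw from front board / wall
print("tri",tri(ray(D["scene"],264.5,231),ray(D["side"],257.5,178.75),ray(c,256.5,162.75)))
e=onpl(290,385,s0)
for name,(a,b) in dict(frontboard=((430,0),(720,310))).items():
    P0=np.array([0,0,167.]); 
    q=[onz(c,155+u/4,87+v/4,167) for u,v in(a,b)];e=q[0]-q[1];print(name,q,np.arctan2(-e[0],e[1]))
tip=p+R.apply([0,0,129.4]);print("tip",tip,"to slot+10n",S+10*n-tip)
E
```

```text
slot [577.734 -62.761 107.152]
ang 0.7077012722927166 18.716377174791738
ang 0.7432193808903218 72.02308030138113
vane ang 0.7415221865802762 -14.000000000000078 71.6429937745401
tool x ang 0.7841427534673063 tool z.n -0.9999850740002785
tri (array([577.469, -61.9  , 107.279]), [np.float64(3.6477730826727397), np.float64(3.393245916071021), np.float64(0.858954453781751)])
frontboard [array([611.433,   3.184, 167.   ]), array([ 632.112, -115.929,  167.   ])] 0.171893551651289
tip [547.331 -67.482 157.194] to slot+10n [ 25.477   3.865 -41.382]
```

```bash
python3 -m jog '[{"delta_pos":[10,2,-15],"angular":[0.01,0.002,-0.02],"fingers":0},{"delta_pos":[20,3,-32],"angular":[0.022,0.004,-0.039],"fingers":0},{"delta_pos":[25.5,4,-41.5],"angular":[0.022,0.004,-0.039],"fingers":0},{"delta_pos":[25.5,4,-41.5],"angular":[0.022,0.004,-0.039],"fingers":0},{"delta_pos":[25.5,4,-41.5],"angular":[0.022,0.004,-0.039],"fingers":0}]'
python3 - <<'E'
from h import *
import pickle
np.set_printoptions(precision=2,suppress=True)
D={n:cap(n) for n in("scene","side","wrist")};pickle.dump(D,open("d3.pkl","wb"))
p,R=cur();tip=p+R.apply([0,0,129.4]);S=np.array([577.7,-62.6,107.1]);print(p,tip,(S-tip)@n,(S-tip)@slotx(.74),(S-tip)@slotx(.74+np.pi/2))
def crop(n,X,w,h,k):
    q=proj(D[n],X);u=int(q[0]-w/2);v=int(q[1]-h/2);print(n,u,v,proj(D[n],tip),q);return cv2.resize(np.array(D[n]["pixels"])[v:v+h,u:u+w],(400,600),interpolation=cv2.INTER_CUBIC)
a=np.hstack([crop("wrist",S,40,60,10),crop("side",S,40,60,10)])
cv2.imwrite("pics/w3.png",a)
E
```

```text
time_s: 4.53
eef_pos: [509.8, -74.6, 229.3]
ee_rot: [0.072, 0.867, 0.426, 0.247]
force: [-0.0, -0.3, -1.0]
grip_width: 0.262
grip_force: 69.2
[509.72 -74.54 229.27] [573.12 -63.35 117.03] -10.917569592688452 -0.726400472742538 0.6002000757133372
wrist 234 143 [254.71 175.99] [254.22 173.94]
side 236 148 [257.79 176.45] [256.49 178.45]
```

View pics/w3.png

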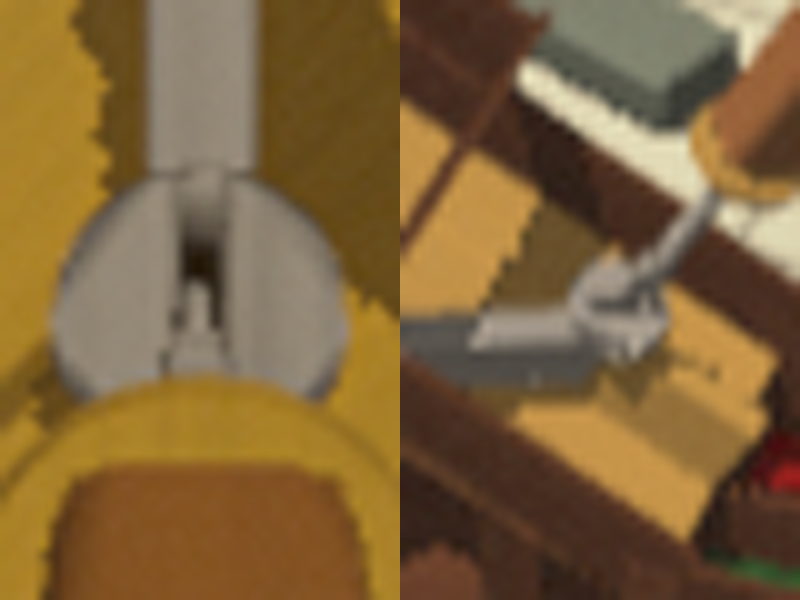

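The left crop has the blade edge at (198,285) in line with the slot at (201,270), and the head centre is at about (202,322). They are aligned to within about 1 mm, so I'll insert.

```bash
python3 -m jog '[{"delta_pos":[4.9,0.9,-8.7],"angular":[0,0,0],"fingers":0},{"delta_pos":[5.9,1,-10.4],"angular":[0,0,0],"fingers":0},{"delta_pos":[6.9,1.2,-12.1],"angular":[0,0,0],"fingers":0},{"delta_pos":[7.9,1.4,-13.9],"angular":[0,0,0],"fingers":0},{"delta_pos":[8.6,1.5,-15.2],"angular":[0,0,0],"fingers":0},{"delta_pos":[8.6,1.5,-15.2],"angular":[0,0,0],"fingers":0},{"delta_pos":[8.6,1.5,-15.2],"angular":[0,0,0],"fingers":0}]'
python3 - <<'E'
from h import *
p,R=cur();tip=p+R.apply([0,0,129.4]);S=np.array([577.7,-62.6,107.1]);print(p.round(2),(tip-S)@n,ctrl.sense()["wrist_torque"])
E
```

```text
time_s: 5.55
eef_pos: [518.9, -73.5, 217.9]
ee_rot: [0.074, 0.866, 0.427, 0.249]
force: [-28.9, -0.4, 38.8]
grip_width: 0.263
grip_force: 76.9
[518.88 -73.46 217.85] -3.5785732711572296 [0.64002519 2.49136416 0.61146443]
```

```bash
python3 -m jog '[{"delta_pos":[-0.7,-0.1,1.3],"angular":[0,0,0],"fingers":0},{"delta_pos":[-0.7,-0.1,1.3],"angular":[0.05,0.009,-0.087],"fingers":0},{"delta_pos":[-0.7,-0.1,1.3],"angular":[0.1,0.017,-0.173],"fingers":0},{"delta_pos":[-0.7,-0.1,1.3],"angular":[0.148,0.026,-0.26],"fingers":0},{"delta_pos":[-0.7,-0.1,1.3],"angular":[0.172,0.03,-0.303],"fingers":0},{"delta_pos":[-0.7,-0.1,1.3],"angular":[0.172,0.03,-0.303],"fingers":0}]'
python3 - <<'E'
from h import *
import pickle
D={n:cap(n) for n in("scene","side","wrist")};pickle.dump(D,open("d4.pkl","wb"))
p,R=cur();tip=p+R.apply([0,0,129.4]);S=np.array([577.7,-62.6,107.1]);print(p.round(2),(tip-S)@n,ctrl.sense()["wrist_torque"]@n)
c=D["wrist"];q=proj(c,S)
a=[]
for nme,w,h in(("wrist",60,90),("side",60,90)):
    q=proj(D[nme],S+np.array(xb)*15);u=int(q[0]-w/2);v=int(q[1]-h/2);print(u,v);a.append(cv2.resize(np.array(D[nme]["pixels"])[v:v+h,u:u+w],(400,600),interpolation=cv2.INTER_CUBIC))
cv2.imwrite("pics/w4.png",np.hstack(a))
E
```

```text
time_s: 6.3
eef_pos: [518.4, -73.8, 218.1]
ee_rot: [0.029, 0.927, 0.269, 0.258]
force: [-18.2, -2.7, 25.6]
grip_width: 0.265
grip_force: 73.4
[518.42 -73.85 218.15] -3.0641128547854533 0.09701272806364415
228 121
222 130
```

View pics/w4.png

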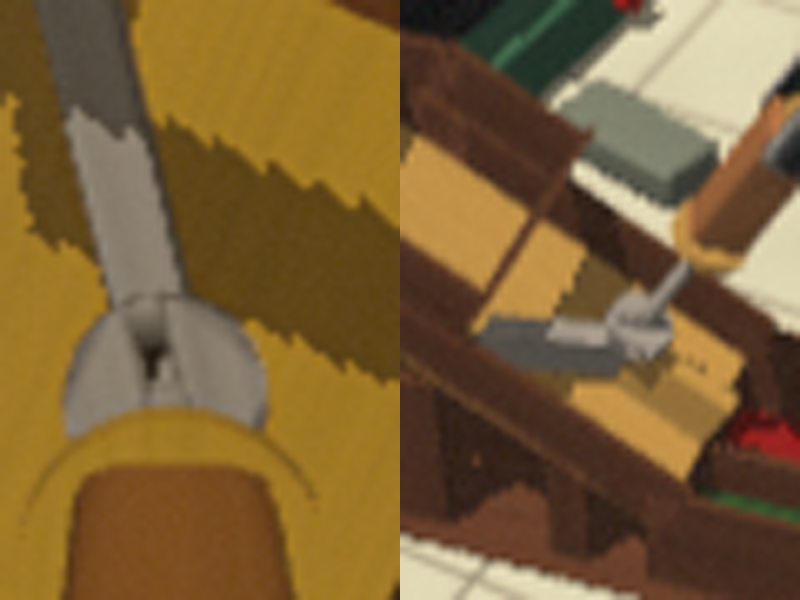

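The vane has begun to follow: it points up-left, ending at (90,0) in the wrist crop, and lags by the play. The blade is seated. I'll keep turning.

```bash
python3 -m jog '[{"delta_pos":[-0.4,-0.1,0.6],"angular":[0.069,0.012,-0.121],"fingers":0},{"delta_pos":[-0.4,-0.1,0.6],"angular":[0.138,0.024,-0.242],"fingers":0},{"delta_pos":[-0.4,-0.1,0.6],"angular":[0.207,0.036,-0.364],"fingers":0},{"delta_pos":[-0.4,-0.1,0.6],"angular":[0.276,0.048,-0.485],"fingers":0},{"delta_pos":[-0.4,-0.1,0.6],"angular":[0.345,0.06,-0.606],"fingers":0},{"delta_pos":[-0.4,-0.1,0.6],"angular":[0.414,0.072,-0.727],"fingers":0},{"delta_pos":[-0.4,-0.1,0.6],"angular":[0.483,0.084,-0.849],"fingers":0},{"delta_pos":[-0.4,-0.1,0.6],"angular":[0.552,0.096,-0.97],"fingers":0},{"delta_pos":[-0.4,-0.1,0.6],"angular":[0.616,0.107,-1.083],"fingers":0},{"delta_pos":[-0.4,-0.1,0.6],"angular":[0.616,0.107,-1.083],"fingers":0}]'
python3 - <<'E'
from h import *
p,R=cur();t=R.as_matrix()[:,0];print(np.arctan2(t@yc,t@xb),ctrl.sense()["wrist_torque"]@n,ctrl.sense()["joints"].round(2))
E
```

```text
time_s: 7.7
eef_pos: [517.6, -75.1, 217.7]
ee_rot: [-0.127, 0.909, -0.325, 0.227]
force: [-16.4, -8.1, 18.4]
grip_width: 0.262
grip_force: 72.6
-0.8579822123397443 0.1414516314772319 [-0.55  0.05  1.9   0.47  0.83  1.45]
```

```bash
python3 -m jog '[{"delta_pos":[0,0,0],"angular":[0.049,0.009,-0.087],"fingers":0},{"delta_pos":[0,0,0],"angular":[0.094,0.016,-0.165],"fingers":0},{"delta_pos":[0,0,0],"angular":[0.094,0.016,-0.165],"fingers":0}]'
python3 - <<'E'
from h import *
p,R=cur();t=R.as_matrix()[:,0];print(np.arctan2(t@yc,t@xb),ctrl.sense()["wrist_torque"]@n)
E
```

```text
time_s: 8.07
eef_pos: [517.6, -74.6, 217.6]
ee_rot: [-0.149, 0.874, -0.41, 0.214]
force: [-14.7, -5.0, 18.1]
grip_width: 0.265
grip_force: 73.0
-1.0486274548461403 0.153181625178008
```

```bash
python3 -m jog '[{"delta_pos":[0,0,0],"angular":[0.049,0.009,-0.087],"fingers":0},{"delta_pos":[0,0,0],"angular":[0.049,0.009,-0.087],"fingers":0}]'
python3 - <<'E'
from h import *
import pickle
D={n:cap(n) for n in("scene","side","wrist")};pickle.dump(D,open("d5.pkl","wb"))
p,R=cur();t=R.as_matrix()[:,0];print(np.arctan2(t@yc,t@xb),ctrl.sense()["wrist_torque"]@n)
S=np.array([577.7,-62.6,107.1]);S0=S-n*14
print([[proj(D[k],x).round(1) for x in(S0,S0+73*slotx(-.785),S0+73*slotx(-.685))] for k in D])
a=[]
for nme,w,h in(("scene",60,45),("side",60,45)):
    q=proj(D[nme],S+xb*15);u=int(q[0]-w/2);v=int(q[1]-h/2);print(u,v);a.append(cv2.resize(np.array(D[nme]["pixels"])[v:v+h,u:u+w],(400,300),interpolation=cv2.INTER_CUBIC))
cv2.imwrite("pics/w5.png",np.hstack(a))
E
```

```text
time_s: 8.32
eef_pos: [517.6, -74.6, 217.6]
ee_rot: [-0.159, 0.852, -0.453, 0.207]
force: [-15.8, -5.4, 16.8]
grip_width: 0.263
grip_force: 73.2
-1.1472098823485197 0.35485720056733633
[[array([265.4, 234. ]), array([275. , 249.1]), array([277. , 247.6])], [array([254.5, 180.8]), array([246.9, 161.8]), array([245. , 161.9])], [array([257.7, 175.5]), array([233.1, 112.4]), array([226.8, 115.3])]]
237 208
222 153
```

The torque jumped from 0.15 to 0.35 N m, so the deflector is at its stop. I'll unwind a little and withdraw along the pivot.

```bash
python3 -m jog '[{"delta_pos":[0,0,0],"angular":[-0.059,-0.01,0.104],"fingers":0},{"delta_pos":[-5,-0.9,8.7],"angular":[-0.059,-0.01,0.104],"fingers":0},{"delta_pos":[-15,-2.6,26],"angular":[-0.059,-0.01,0.104],"fingers":0},{"delta_pos":[-30,-5,52],"angular":[-0.059,-0.01,0.104],"fingers":0},{"delta_pos":[-40,-7,70],"angular":[-0.059,-0.01,0.104],"fingers":0},{"delta_pos":[-40,-7,70],"angular":[-0.059,-0.01,0.104],"fingers":0}]'
python3 - <<'E'
from h import *
import pickle
np.set_printoptions(precision=3,suppress=True)
D={n:cap(n) for n in("scene","side","wrist")};pickle.dump(D,open("d6.pkl","wb"))
p,R=cur();print(p,R.as_matrix())
S=np.array([577.7,-62.6,107.1]);S0=S-n*14
for k in D:print(k,[proj(D[k],x).round(1) for x in(S,S0+73*slotx(-.785))])
tx=np.array([.892,.452,0])
hd=np.array([489,-304.4,272])
for q in(tx,np.array([.99,-.11,0]),np.array([.11,-.99,0])/1):
    q=q/np.linalg.norm(q);print("rv",(toolR(q,np.array([0,0,-1.]))*R.inv()).as_rotvec(),hd-p)
a=[]
for nme,w,h in(("wrist",120,180),("side",60,90)):
    q=proj(D[nme],S+xb*15);u=int(q[0]-w/2);v=max(0,int(q[1]-h/2));print(u,v);a.append(cv2.resize(np.array(D[nme]["pixels"])[v:v+h,u:u+w],(400,600),interpolation=cv2.INTER_CUBIC))
cv2.imwrite("pics/w6.png",np.hstack(a))
E
```

```text
time_s: 9.22
eef_pos: [477.3, -80.3, 286.5]
ee_rot: [-0.148, 0.878, -0.402, 0.215]
force: [0.1, 0.0, -1.1]
grip_width: 0.258
grip_force: 69.8
[477.155 -79.772 284.391] [[ 0.587 -0.643  0.493]
 [-0.769 -0.633  0.09 ]
 [ 0.254 -0.432 -0.866]]
scene [array([263.3, 231.5]), array([275. , 249.1])]
side [array([256.5, 178.4]), array([246.9, 161.8])]
wrist [array([256.8, 160.1]), array([243.2, 104.6])]
rv [-0.422  0.375  1.295] [  11.845 -224.628  -12.391]
rv [-0.282  0.456  0.73 ] [  11.845 -224.628  -12.391]
rv [ 0.064  0.529 -0.588] [  11.845 -224.628  -12.391]
187 64
222 130
```

View pics/w6.png

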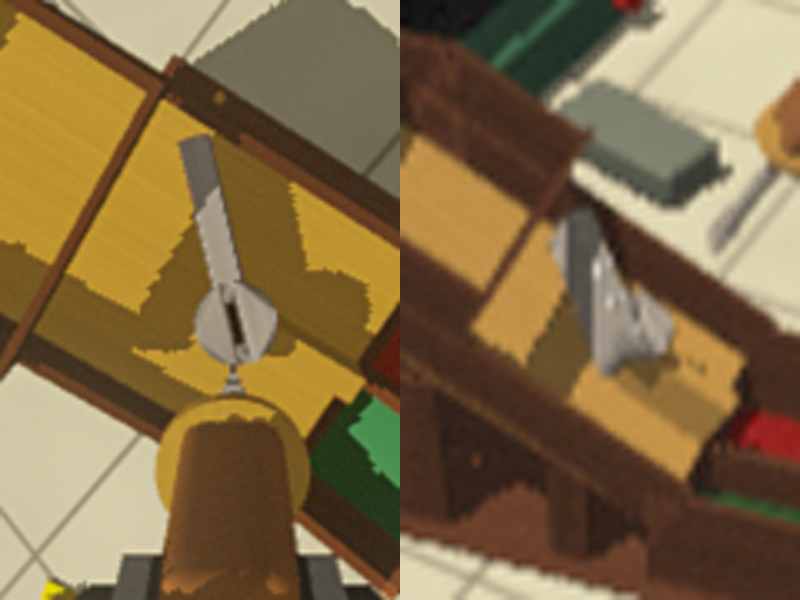

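The deflector is now across to the red side, with its vane from head (236,322) to (197,137) in the wrist crop, as predicted for the stop. Next the driver goes back over the stand.

```bash
python3 -m jog '[{"delta_pos":[0,-20,0],"angular":[-0.05,0.045,0.155],"fingers":0},{"delta_pos":[1,-50,0],"angular":[-0.1,0.09,0.311],"fingers":0},{"delta_pos":[3,-80,0],"angular":[-0.152,0.135,0.466],"fingers":0},{"delta_pos":[5,-110,0],"angular":[-0.203,0.18,0.622],"fingers":0},{"delta_pos":[7,-140,0],"angular":[-0.253,0.225,0.777],"fingers":0},{"delta_pos":[9,-170,0],"angular":[-0.304,0.27,0.932],"fingers":0},{"delta_pos":[11,-200,0],"angular":[-0.355,0.315,1.088],"fingers":0},{"delta_pos":[12,-224,0],"angular":[-0.4,0.355,1.225],"fingers":0},{"delta_pos":[12,-224.6,0],"angular":[-0.422,0.375,1.295],"fingers":0},{"delta_pos":[12,-224.6,0],"angular":[-0.422,0.375,1.295],"fingers":0}]'
python3 - <<'E'
from h import *
import pickle
np.set_printoptions(precision=3,suppress=True)
D={n:cap(n) for n in("scene","side","wrist")};pickle.dump(D,open("d7.pkl","wb"))
p,R=cur();print(p,R.as_matrix()[:,0],R.as_matrix()[:,2])
for k in("scene","side"):
    im=np.array(D[k]["pixels"]);q=proj(D[k],p-[0,0,70]);u,v=int(q[0]-30),int(q[1]-40)
    print(k,u,v,"tip",proj(D[k],p-[0,0,129.4]),"collar",proj(D[k],p-[0,0,51.4]),"hole",proj(D[k],[489.3,-304.3,88]))
    if k=="scene": A=cv2.resize(im[v:v+80,u:u+60],(400,533),interpolation=cv2.INTER_CUBIC)
    else: B=cv2.resize(im[v:v+80,u:u+60],(400,533),interpolation=cv2.INTER_CUBIC)
cv2.imwrite("pics/w7.png",np.hstack([A,B]))
E
```

```text
time_s: 10.62
eef_pos: [489.7, -304.2, 284.0]
ee_rot: [-0.001, 0.972, 0.233, 0.0]
force: [-0.4, 0.5, -1.6]
grip_width: 0.265
grip_force: 69.7
[ 489.25  -304.419  284.943] [0.892 0.452 0.002] [ 0.001  0.002 -1.   ]
scene 161 230 tip [193.768 279.116] collar [190.662 267.395] hole [196.255 288.338]
side 285 78 tip [314.372 133.645] collar [316.337 113.912] hole [312.775 149.429]
```

View pics/w7.png

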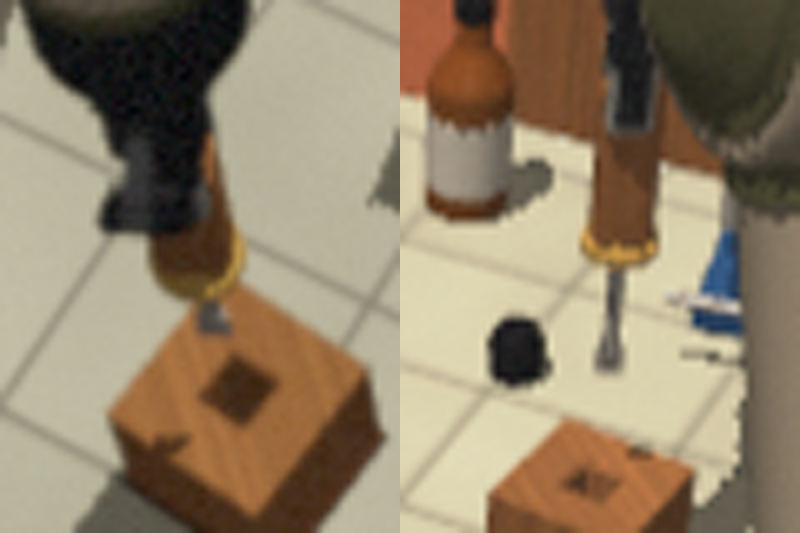

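The crop shows the driver hanging upright over the hole. Its tip is about 3 mm short of the hole axis along tool x, so I'll correct for that while descending.

```bash
python3 -m jog '[{"delta_pos":[2.5,1.3,-30],"angular":[0,0,0],"fingers":0},{"delta_pos":[2.5,1.3,-60],"angular":[0,0,0],"fingers":0},{"delta_pos":[2.5,1.3,-80],"angular":[0,0,0],"fingers":0},{"delta_pos":[2.5,1.3,-105],"angular":[0,0,0],"fingers":0},{"delta_pos":[2.3,1.2,-125],"angular":[0,0,0],"fingers":0},{"delta_pos":[2,1,-135],"angular":[0,0,0],"fingers":0},{"delta_pos":[2,1,-138],"angular":[0,0,0],"fingers":0},{"delta_pos":[2,1,-138],"angular":[0,0,0],"fingers":0}]'
```

```text
time_s: 11.78
eef_pos: [491.4, -303.8, 148.0]
ee_rot: [0.0, 0.973, 0.233, 0.001]
force: [-0.4, 0.2, -1.6]
grip_width: 0.266
grip_force: 69.7
```

```bash
python3 -m jog '[{"delta_pos":[0,0,-2],"angular":[0,0,0],"fingers":0},{"delta_pos":[0,0,-4],"angular":[0,0,0],"fingers":0},{"delta_pos":[0,0,-6],"angular":[0,0,0],"fingers":0},{"delta_pos":[0,0,-6],"angular":[0,0,0],"fingers":0}]'
```

```text
time_s: 12.28
eef_pos: [491.3, -303.8, 142.1]
ee_rot: [0.0, 0.973, 0.233, 0.001]
force: [-1.5, 0.9, 4.7]
grip_width: 0.258
grip_force: 70.4
```

```bash
python3 -m jog '[{"delta_pos":[0,0,0],"angular":[0,0,0],"fingers":0.4},{"delta_pos":[0,0,0],"angular":[0,0,0],"fingers":1},{"delta_pos":[0,0,0],"angular":[0,0,0],"fingers":1},{"delta_pos":[0,0,0],"angular":[0,0,0],"fingers":1},{"delta_pos":[0,0,50],"angular":[0,0,0],"fingers":1},{"delta_pos":[0,0,100],"angular":[0,0,0],"fingers":1},{"delta_pos":[0,0,150],"angular":[0,0,0],"fingers":1},{"delta_pos":[0,0,160],"angular":[0,0,0],"fingers":1}]'
python3 - <<'E'
from h import *
import pickle
np.set_printoptions(precision=2,suppress=True)
D={n:cap(n) for n in("scene","side","wrist")};pickle.dump(D,open("d8.pkl","wb"))
for k in("side","wrist","scene"):
    im=cv2.cvtColor(np.array(D[k]["pixels"]),cv2.COLOR_BGR2HSV);q=proj(D[k],[489,-304.5,178]);u,v=q.astype(int)
    sub=im[v-15:v+15,u-15:u+15];m=(sub[...,0]>18)&(sub[...,0]<32)&(sub[...,1]>120)&(sub[...,2]>90)
    ys,xs=np.nonzero(m);print(k,q,"yellow top centroid",xs.mean()+u-15 if len(xs) else None,ys.mean()+v-15 if len(xs) else None,len(xs))
# tray measurement
P=lambda *a:np.array(a)
s=D["scene"]
e1=P(428.9,296.8);e2=P(448.3,372.7)
print("tray yaw: lip normal",np.arctan2(-(e2-e1)[0],(e2-e1)[1]))
E
```

```text
time_s: 13.28
eef_pos: [491.8, -304.1, 304.9]
ee_rot: [0.002, 0.972, 0.233, 0.002]
force: [-0.0, 0.7, -0.1]
grip_width: 0.996
grip_force: 0.0
side [315.   128.15] yellow top centroid 316.5 126.0 2
wrist [254.39 180.54] yellow top centroid 255.44912280701755 179.4736842105263 285
scene [192.81 275.85] yellow top centroid 193.8 277.3777777777778 45
tray yaw: lip normal -0.25024177242446005
```

The driver is back upright in the stand: its top centroid is within about 1 px of where it started. Now I'll swing over the tray, flipped so the last joint can later reach the pouring yaw.

```bash
python3 -m jog '[{"delta_pos":[0,35,15],"angular":[0,0,0.18],"fingers":1},{"delta_pos":[0,70,15],"angular":[0,0,0.36],"fingers":1},{"delta_pos":[0,105,15],"angular":[0,0,0.54],"fingers":1},{"delta_pos":[0,140,15],"angular":[0,0,0.72],"fingers":1},{"delta_pos":[0,175,15],"angular":[0,0,0.9],"fingers":1},{"delta_pos":[0,210,15],"angular":[0,0,1.08],"fingers":1},{"delta_pos":[0,245,15],"angular":[0,0,1.26],"fingers":1},{"delta_pos":[0,280,15],"angular":[0,0,1.44],"fingers":1},{"delta_pos":[0,315,15],"angular":[0,0,1.62],"fingers":1},{"delta_pos":[0,350,15],"angular":[0,0,1.8],"fingers":1}]'
```

```text
time_s: 14.68
eef_pos: [490.6, 47.5, 314.6]
ee_rot: [-0.002, 0.419, 0.908, -0.0]
force: [0.3, -0.6, 0.7]
grip_width: 1.0
grip_force: 0.0
```

```bash
python3 -m jog '[{"delta_pos":[0,35,0],"angular":[0,0,0.18],"fingers":1},{"delta_pos":[0,70,0],"angular":[0,0,0.36],"fingers":1},{"delta_pos":[0,105,0],"angular":[0,0,0.54],"fingers":1},{"delta_pos":[0,140,0],"angular":[0,0,0.72],"fingers":1},{"delta_pos":[2,175,-10],"angular":[0,0,0.9],"fingers":1},{"delta_pos":[4,210,-20],"angular":[0,0,1.08],"fingers":1},{"delta_pos":[6,245,-30],"angular":[0,0,1.26],"fingers":1},{"delta_pos":[8,280,-40],"angular":[0,0,1.44],"fingers":1},{"delta_pos":[8,315,-50],"angular":[0,0,1.62],"fingers":1},{"delta_pos":[8,315,-60],"angular":[0,0,1.8],"fingers":1}]'
```

```text
time_s: 15.92
eef_pos: [498.1, 363.0, 253.3]
ee_rot: [-0.003, -0.452, 0.892, -0.0]
force: [0.2, -1.1, -0.1]
grip_width: 1.002
grip_force: 0.0
```

```bash
python3 -m jog '[{"delta_pos":[0,0,0],"angular":[0,0,0.18],"fingers":1},{"delta_pos":[0,0,0],"angular":[0,0,0.36],"fingers":1},{"delta_pos":[0,0,0],"angular":[0,0,0.43],"fingers":1},{"delta_pos":[0,0,0],"angular":[0,0,0.43],"fingers":1}]'
python3 - <<'E'
from h import *
import pickle
np.set_printoptions(precision=2,suppress=True)
c=cap("wrist");pickle.dump(c,open("d9.pkl","wb"))
p,R=cur();print(p,R.as_matrix()[:,1],ctrl.sense()["joints"])
print(proj(c,[551,310,78]),proj(c,[435,334.6,7]))
im=np.array(c["pixels"]);cv2.imwrite("pics/w9.png",cv2.resize(im,(800,600),interpolation=cv2.INTER_CUBIC))
E
```

```text
time_s: 16.42
eef_pos: [498.8, 361.1, 254.6]
ee_rot: [-0.002, -0.628, 0.778, -0.0]
force: [1.0, -0.5, -0.6]
grip_width: 0.998
grip_force: 0.0
[498.86 361.16 254.97] [-0.98  0.21  0.  ] [ 0.44  0.5   1.12 -0.    1.53 -2.49]
[204.8  133.16] [295.43 126.67]
```

View pics/w9.png

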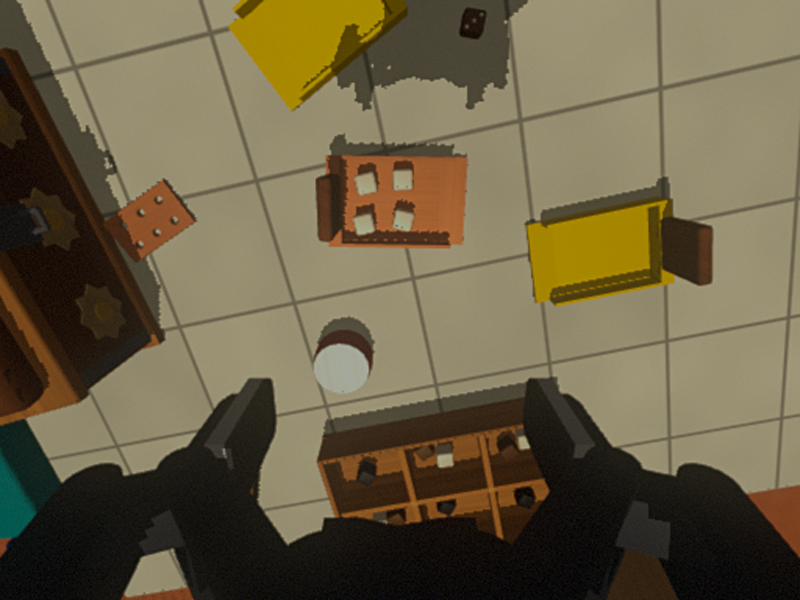

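The wrist view shows the copper tray with its four blanks. The grip plate's top face is at about (317..332, 177..241) and the lip edge runs (467,155)–(463,245). The yellow tray at (600,255) is not the one I want.

```bash
python3 - <<'E'
from h import *
import pickle
np.set_printoptions(precision=2,suppress=True)
c=pickle.load(open("d9.pkl","rb"));k=.64
P=lambda u,v,z:onz(c,u*k,v*k,z)
l1,l2=P(467,155,7),P(463,245,7);print("lip",l1,l2,(l1+l2)/2,np.linalg.norm(l1-l2))
g1,g2=P(317.5,177,78),P(318,241,78);print("grip outer",g1,g2,np.linalg.norm(g1-g2),(g1+g2)/2)
b1,b2=P(329,156,0),P(330,248,0)
print("lip yaw",np.arctan2(-(l1-l2)[0]*-1,-(l1-l2)[1]) )
# side long edges
s1,s2=P(345,245,24),P(448,245,24);print("side edge yaw",s1,s2,np.arctan2(*(s1-s2)[[1,0]]))
f1,f2=P(347,155,24),P(440,154,24);print("side edge yaw",np.arctan2(*(f1-f2)[[1,0]]))
ax=(g1+g2)/2-(l1+l2)/2;print("axis",ax,np.arctan2(ax[1],ax[0]),np.hypot(ax[0],ax[1]),"expect 126")
im=cv2.cvtColor(np.array(c["pixels"]),cv2.COLOR_BGR2HSV)
m=((im[...,0]<14)&(im[...,1]>110)&(im[...,2]>130)).astype(np.uint8)[90:165,200:305]
ct=max(cv2.findContours(m,0,2)[0],key=cv2.contourArea);print(cv2.minAreaRect(ct),"offset 200,90")
E
```

```text
lip [423.96 298.41   7.  ] [441.1 378.4   7. ] [432.53 338.41   7.  ] 81.81269752769907
grip outer [546.66 287.36  78.  ] [559.38 334.36  78.  ] 48.69165815280278 [553.02 310.86  78.  ]
lip yaw -0.2109886801855988
side edge yaw [548.37 351.5   24.  ] [456.28 371.49  24.  ] -0.21382278646510686
side edge yaw -0.20323565710121794
axis [120.49 -27.55  71.  ] -0.2247459243525708 123.60077108699197 expect 126
((57.78089141845703, 37.13502883911133), (79.4493408203125, 55.10771560668945), 2.0454084873199463) offset 200,90
```

```bash
python3 -m jog '[{"delta_pos":[40,-40,-20],"angular":[0,0,0],"fingers":1},{"delta_pos":[49.6,-48.6,-70],"angular":[0,0,0],"fingers":1},{"delta_pos":[49.6,-48.6,-120],"angular":[0,0,0],"fingers":1},{"delta_pos":[49.6,-48.6,-165],"angular":[0,0,0],"fingers":1},{"delta_pos":[49.6,-48.6,-198],"angular":[0,0,0],"fingers":0.8},{"delta_pos":[49.6,-48.6,-198],"angular":[0,0,0],"fingers":0.5},{"delta_pos":[49.6,-48.6,-198],"angular":[0,0,0],"fingers":0.2},{"delta_pos":[49.6,-48.6,-198],"angular":[0,0,0],"fingers":0},{"delta_pos":[49.6,-48.6,-198],"angular":[0,0,0],"fingers":0},{"delta_pos":[49.6,-48.6,-198],"angular":[0,0,0],"fingers":0}]' 60
```

```text
time_s: 17.73
eef_pos: [549.0, 312.8, 59.0]
ee_rot: [-0.0, -0.628, 0.778, -0.001]
force: [-0.2, 0.3, 2.7]
grip_width: 0.001
grip_force: 1.3
```

```bash
python3 -m jog '[{"delta_pos":[0,0,0],"angular":[0,0,0],"fingers":0},{"delta_pos":[0,0,0],"angular":[0,0,0],"fingers":0},{"delta_pos":[0,0,10],"angular":[0,0,0],"fingers":0},{"delta_pos":[0,0,25],"angular":[0,0,0],"fingers":0},{"delta_pos":[0,0,25],"angular":[0,0,0],"fingers":0}]'
```

```text
time_s: 18.35
eef_pos: [549.6, 313.0, 85.1]
ee_rot: [0.001, -0.628, 0.778, -0.001]
force: [0.4, 0.0, -0.9]
grip_width: -0.002
grip_force: 0.0
```

The gripper closed to nothing, so the plate was missed. I'll check by number where the tray is now, comparing the views.

```bash
python3 - <<'E'
from h import *
import pickle
np.set_printoptions(precision=1,suppress=True)
D0=pickle.load(open("d0.pkl","rb"))
D={n:cap(n) for n in("scene","side","wrist")};pickle.dump(D,open("d10.pkl","wb"))
def stat(c,lo,hi,box):
    im=cv2.cvtColor(np.array(c["pixels"]),cv2.COLOR_BGR2HSV)[box[1]:box[3],box[0]:box[2]]
    m=cv2.inRange(im,lo,hi);ys,xs=np.nonzero(m);return len(xs),xs.mean()+box[0],ys.mean()+box[1],xs.min()+box[0],xs.max()+box[0],ys.min()+box[1],ys.max()+box[1]
for k,box in(("scene",(265,130,320,170)),("side",(180,268,245,335))):
    for nm,lo,hi in(("copper",(3,110,110),(13,255,255)),("white",(10,5,170),(40,90,255)),):
        print(k,nm,"before",np.array(stat(D0[k],lo,hi,box)),"now",np.array(stat(D[k],lo,hi,box)))
c=D["wrist"];b=(0,0,512,384)
im=cv2.cvtColor(np.array(c["pixels"]),cv2.COLOR_BGR2HSV);m=cv2.inRange(im,(3,110,110),(13,255,255))
nl,_,st,cen=cv2.connectedComponentsWithStats(m)
print([(s.tolist(),ce.round()) for s,ce in zip(st[1:],cen[1:]) if s[4]>100])
print("pred grip top",proj(c,[548.5,312.5,78]),"lip",proj(c,[432.5,338.4,7]),"tcp",proj(c,cur()[0]))
E
```

```text
scene copper before [295.  287.6 147.2 272.  312.  135.  163. ] now [280.  287.1 147.1 272.  312.  135.  161. ]
scene white before [1248.   292.   148.6  265.   319.   130.   169. ] now [923.  290.2 148.7 265.  319.  130.  169. ]
side copper before [1015.   215.9  307.1  186.   240.   275.   330. ] now [1026.   215.7  307.1  186.   240.   278.   330. ]
side white before [2525.   212.3  301.2  180.   244.   268.   334. ] now [1892.   208.   310.3  180.   244.   268.   334. ]
[([266, 147, 130, 84, 5575], array([344., 182.])), ([35, 170, 77, 73, 2678], array([ 72., 205.])), ([268, 235, 107, 5, 315], array([320., 237.]))]
pred grip top [258.  224.7] lip [389.2 191.1] tcp [258.  228.4]
```

```bash
python3 - <<'E'
from h import *
import pickle
D=pickle.load(open("d10.pkl","rb"))
def asc(c,u0,u1,v0,v1,su,sv):
    im=cv2.cvtColor(np.array(c["pixels"]),cv2.COLOR_BGR2HSV)
    for v in range(v0,v1,sv):
        r=""
        for u in range(u0,u1,su):
            h,s,V=map(int,im[v,u])
            r+= "#" if V<45 else "g" if s<45 and V<150 else "C" if h<14 and s>110 and V>=130 else "B" if h<16 and s>90 else "w" if V>170 and s<70 else "." 
        print(v,r)
asc(D["wrist"],180,420,120,300,4,7)
print();asc(D["side"],175,255,255,335,1,3)
print(proj(D["side"],[548.5,312.5,78]),proj(D["side"],cur()[0]))
E
```

```text
120 ............................................................
127 ............................................................
134 ............................................................
141 ............................................................
148 ..................BBBBBBBBBBBBBBBBBBBBBBBBBBBBBBBBBCCC......
155 ..................BBBBBCCCBBBBCCCCCBBBBBCCCCCCCCCCCCCC......
162 ..................BBBBCBCBBB..CCCCB.....CCCCCCCCCCCCCC......
169 ..................B.BBCBC...w.BCCCB.ww...CCCCCCCCCCCC.......
176 ..................BBBBCBB.wwww.CCCB.www.BCCCCCCCCCCCC.......
183 ....................B.BBBCwwwwwCCCCCCCCCCCCCCCCCCCCCC.......
190 ..................BBBBBBCCCCCCCCCCCBBBBCCCCCCCCCCCCCB.......
197 ..................BB.BBBBBBBBCCCCCB..BBCCCCCCCCCCCCC........
204 ..................BB.BBB.....CCCCC......CCCCCCCCCCCC........
211 ..................BBB.BB.wwwwCCCCC.www..CCCCCCCCCCCC........
218 ....................BBBB.wwww.BBBB..ww.BBBCBBCBCCCC.........
225 ..................BBBBBBB..BCBBCBBBBBBBBBBBBBBBCCCC.........
232 ...................#..BBBBBBBBBBBBBBBBBBBBBBBBBB........
[... 2241 characters left out ...]
CC....CCCCCCCCCCCCCCCCCCCCCCCCCC..wwwwwwwwwwwwwww
315 wwwwwwwwwwwwwwwwwwwwwwwww.CCCCCBBBCCCCCCCCCCCCCCCCCCCCCCCCCC..wwwwwwwwwwwwwwwwww
318 wwwwwwwwwwwwwwwwwwwwwwwwwwww.BCCCCCBCCCCCCCCCCCCCCCCCCCCC..wwwwwwwwwwwwwwwwwwwww
321 wwww.wwwwwwwwwwwwwwwwwwwwww.wwwwBCCCCCBBCCCCCCCCCCCCCC..wwwwwwwwwwwwwwwwwwwwwwww
324 wwwwwwwww..wwwwwwwwwwwwww.wwwwwwwww.CCCBBBBCCCCCCCC.wwwwwwwwwwwwwwwwwwwwwwwwwww.
327 wwwwwwwwwwwwww..wwwwww.wwwwwwwwwwwwwww.BCCCCCCCC.wwwwwwwwwwwwwwwwwwwwwwwwwwwww.w
330 wwwwwwwwwwwwwwwwwww...wwwwwwwwwwwwwwwwwwwwBCB.wwwwwwwwwwwwwwwwwwwwwwwwwwwwww.www
333 wwwwwwwwwwwwwwwwww.wwwwww.wwwwwwwwwwwwwwwwwwwwwwwwwwwwwwwwwwwwwwwwwwwwwwww.wwwww
[194.13005081 277.33562297] [193.7910284  276.25880184]
```

```bash
python3 - <<'E'
from h import *
import pickle
np.set_printoptions(precision=1,suppress=True)
D=pickle.load(open("d10.pkl","rb"));p,R=cur();c=D["wrist"]
for x in(-11,0,11):
  print(x,[proj(c,p+R.apply([x,0,z])) for z in(-20,0,17)])
print("side",[proj(D["side"],p+R.apply([0,0,z])) for z in(-20,0,17)])
print("plate top ends wrist",[proj(c,[548.5+a*.211+b*.977,312.5+a*.977-b*.211,78]) for a in(-25,25) for b in (-6,6)])
print("plate base ends wrist",[proj(c,[548.5+a*.211+b*.977,312.5+a*.977-b*.211,4]) for a in(-25,25) for b in (-6,6)])
im=np.array(c["pixels"])
for v in range(140,300,8): print(v," ".join("%d,%d,%d"%tuple(im[v,u]) for u in range(236,290,6)))
print(ctrl.sense()["grip_width"],ctrl.sense()["joints"])
E
```

```text
-11 [array([258.2, 260.9]), array([258. , 243.6]), array([257.8, 231.6])]
0 [array([258.3, 244.2]), array([258. , 228.4]), array([257.8, 217.4])]
11 [array([258.4, 226.9]), array([258.1, 212.6]), array([257.9, 202.7])]
side [array([192.7, 271.9]), array([193.8, 276.3]), array([194.7, 279.9])]
plate top ends wrist [array([267.7, 188.7]), array([248.6, 188.7]), array([266.7, 257.8]), array([249.2, 257.8])]
plate base ends wrist [array([264.2, 162.3]), array([250.6, 162.2]), array([263.7, 214.3]), array([250.9, 214.3])]
140 121,151,160 120,151,160 65,85,90 57,78,83 58,77,82 58,75,82 58,76,82 57,76,82 56,73,82
148 120,151,160 123,153,161 123,153,162 25,43,67 28,46,68 26,44,68 25,41,67 21,38,66 22,39,70
156 80,101,109 99,124,133 123,153,161 31,50,78 29,47,76 28,48,78 54,106,177 54,109,180 23,46,78
164 122,153,161 123,152,161 122,152,159 33,55,90 31,51,79 26,48,78 57,109,176 56,107,176 52,70,81
172 122,152,162 122,153,162 126,156,165 26,38,49 27,39,52 29,49,77 56,110,176 55,105,170 141,177,175
180 122,153,163 121,152,162 119,151,160 26,39,51 28,41,53 32,48,79 59,111,176 59,112,179 147,180,
[... 642 characters left out ...]
50,58,61 54,109,178 52,106,178 51,104,178
244 30,40,40 38,44,48 47,56,61 22,31,38 49,58,62 47,56,61 25,29,36 24,30,36 124,154,162
252 26,34,35 47,58,60 48,56,60 22,28,32 47,55,59 49,56,60 21,27,34 21,28,34 127,156,166
260 25,32,34 46,52,57 48,53,58 17,24,29 48,55,59 45,52,57 25,32,35 23,30,30 86,111,118
268 23,29,31 19,28,30 39,44,49 28,32,33 53,62,66 19,24,27 20,27,28 24,30,34 21,26,30
276 26,29,30 23,25,27 18,23,28 18,27,30 20,24,26 20,22,26 14,19,24 22,27,29 22,25,30
284 18,25,27 23,22,27 15,18,18 27,33,35 17,20,19 14,17,23 21,23,29 15,20,23 15,20,25
292 19,25,25 20,22,22 17,22,22 40,46,50 17,17,21 17,20,20 18,22,22 16,17,19 12,22,20
-0.00037966011269860493 [ 0.3  0.7  1.3 -0.   1.2 -2.6]
```

Pixel evidence, with the fingertips seen at wrist row 233 and side row 274, says the tips sit roughly 25–30 mm further back than I assumed. The jaws therefore shut above the plate. I'll open partly, go lower and close again.

```bash
python3 -m jog '[{"delta_pos":[0,0,0],"angular":[0,0,0],"fingers":0.5},{"delta_pos":[0,0,0],"angular":[0,0,0],"fingers":0.5},{"delta_pos":[-1,-0.5,-20],"angular":[0,0,0],"fingers":0.5},{"delta_pos":[-1,-0.5,-32],"angular":[0,0,0],"fingers":0.5},{"delta_pos":[-1,-0.5,-38],"angular":[0,0,0],"fingers":0.5},{"delta_pos":[-1,-0.5,-38],"angular":[0,0,0],"fingers":0},{"delta_pos":[-1,-0.5,-38],"angular":[0,0,0],"fingers":0},{"delta_pos":[-1,-0.5,-38],"angular":[0,0,0],"fingers":0},{"delta_pos":[-1,-0.5,-38],"angular":[0,0,0],"fingers":0}]' 60
```

```text
time_s: 19.62
eef_pos: [548.2, 312.4, 46.1]
ee_rot: [0.0, -0.628, 0.778, -0.001]
force: [-0.7, -0.2, 3.8]
grip_width: 0.119
grip_force: 60.3
```

It now holds 12 mm of plate, but shallowly. I'll take a deeper bite.

```bash
python3 -m jog '[{"delta_pos":[0,0,0],"angular":[0,0,0],"fingers":0.4},{"delta_pos":[0,0,0],"angular":[0,0,0],"fingers":0.4},{"delta_pos":[0,0,-7],"angular":[0,0,0],"fingers":0.4},{"delta_pos":[0,0,-14],"angular":[0,0,0],"fingers":0.4},{"delta_pos":[0,0,-14],"angular":[0,0,0],"fingers":0.4}]'
python3 - <<'E'
from h import *
print(ctrl.sense()["force"])
E
```

```text
time_s: 20.25
eef_pos: [547.3, 312.1, 30.4]
ee_rot: [-0.001, -0.628, 0.778, -0.0]
force: [-0.2, -0.8, 0.5]
grip_width: 0.401
grip_force: 0.0
[-0.17076669 -0.84390882  0.50631302]
```

```bash
python3 -m jog '[{"delta_pos":[0,0,0],"angular":[0,0,0],"fingers":0},{"delta_pos":[0,0,0],"angular":[0,0,0],"fingers":0},{"delta_pos":[0,0,0],"angular":[0,0,0],"fingers":0},{"delta_pos":[0,0,0],"angular":[0,0,0],"fingers":0},{"delta_pos":[0,0,10],"angular":[0,0,0],"fingers":0},{"delta_pos":[0,0,30],"angular":[0,0,0],"fingers":0},{"delta_pos":[0,0,30],"angular":[0,0,0],"fingers":0}]' 90
python3 - <<'E'
from h import *
import pickle
np.set_printoptions(precision=1,suppress=True)
D={n:cap(n) for n in("scene","side","wrist")};pickle.dump(D,open("d11.pkl","wb"))
D0=pickle.load(open("d10.pkl","rb"))
p,R=cur()
for k,b in(("side",(170,230,260,340)),("scene",(250,110,330,175))):
    for X in(D0,D):
        im=cv2.cvtColor(np.array(X[k]["pixels"]),cv2.COLOR_BGR2HSV)
        m=cv2.inRange(im[b[1]:b[3],b[0]:b[2]],(3,110,110),(13,255,255));nl,_,st,ce=cv2.connectedComponentsWithStats(m);i=1+st[1:,4].argmax()
        print(k,st[i],ce[i]+[b[0],b[1]])
print(proj(D["side"],[500,321,4]),proj(D["side"],[500,321,34]),ctrl.sense()["force"])
E
```

```text
time_s: 21.12
eef_pos: [548.5, 312.5, 62.9]
ee_rot: [0.001, -0.628, 0.778, -0.001]
force: [0.2, -0.1, -1.4]
grip_width: 0.122
grip_force: 87.8
side [  16   53   55   48 1008] [216.1 307.6]
side [ 14  55  56  40 956] [214.8 303.2]
scene [ 22  26  28  24 249] [285.4 146.7]
scene [ 23  21  20  17 182] [283.2 139.3]
[211.  302.7] [209.7 296.9] [-0.  -1.4 -2.1]
```

The tray is held and lifted level. I'll lift it above everything, then swing it round gently.

```bash
python3 -m jog '[{"delta_pos":[0,0,10],"angular":[0,0,0],"fingers":0},{"delta_pos":[0,0,30],"angular":[0,0,0],"fingers":0},{"delta_pos":[0,0,60],"angular":[0,0,0],"fingers":0},{"delta_pos":[0,0,95],"angular":[0,0,0],"fingers":0},{"delta_pos":[0,-3,130],"angular":[0,0,-0.03],"fingers":0},{"delta_pos":[0,-9,160],"angular":[0,0,-0.09],"fingers":0},{"delta_pos":[0,-18,180],"angular":[0,0,-0.18],"fingers":0},{"delta_pos":[0,-30,190],"angular":[0,0,-0.29],"fingers":0},{"delta_pos":[0,-45,190],"angular":[0,0,-0.41],"fingers":0},{"delta_pos":[0,-62,190],"angular":[0,0,-0.53],"fingers":0}]'
python3 -m jog '[{"delta_pos":[0,-18,0],"angular":[0,0,-0.12],"fingers":0},{"delta_pos":[0,-37,0],"angular":[0,0,-0.24],"fingers":0},{"delta_pos":[0,-57,0],"angular":[0,0,-0.36],"fingers":0},{"delta_pos":[0,-77,0],"angular":[0,0,-0.48],"fingers":0},{"delta_pos":[-1,-97,0],"angular":[0,0,-0.6],"fingers":0},{"delta_pos":[-2,-117,0],"angular":[0,0,-0.72],"fingers":0},{"delta_pos":[-3,-137,0],"angular":[0,0,-0.84],"fingers":0},{"delta_pos":[-4,-157,0],"angular":[0,0,-0.96],"fingers":0},{"delta_pos":[-5,-177,0],"angular":[0,0,-1.08],"fingers":0},{"delta_pos":[-6,-197,0],"angular":[0,0,-1.2],"fingers":0}]'
python3 - <<'E'
from h import *
np.set_printoptions(precision=3,suppress=True)
p,R=cur();y=R.as_matrix()[:,1];print(p,np.arctan2(y[1],y[0]),ctrl.sense()["joints"],ctrl.sense()["force"])
print("to target",np.array([534.7,-70.8,250])-p,.172-np.arctan2(y[1],y[0]))
E
```

```text
time_s: 22.52
eef_pos: [547.6, 249.8, 251.7]
ee_rot: [-0.001, -0.401, 0.916, -0.0]
force: [-0.9, 0.1, -1.9]
grip_width: 0.126
grip_force: 87.9
time_s: 23.78
eef_pos: [541.6, 52.6, 251.7]
ee_rot: [-0.001, 0.187, 0.982, 0.0]
force: [0.6, 0.8, -2.5]
grip_width: 0.12
grip_force: 87.8
[541.556  52.58  251.681] 1.1952809586401494 [-0.119  0.332  1.369  0.     1.442 -1.314] [ 0.637  0.814 -2.528]
to target [  -6.856 -123.38    -1.681] -1.0232809586401495
```

```bash
python3 -m jog '[{"delta_pos":[0,-19,0],"angular":[0,0,-0.12],"fingers":0},{"delta_pos":[-1,-38,0],"angular":[0,0,-0.24],"fingers":0},{"delta_pos":[-2,-56,0],"angular":[0,0,-0.36],"fingers":0},{"delta_pos":[-3,-73,0],"angular":[0,0,-0.48],"fingers":0},{"delta_pos":[-4,-88,0],"angular":[0,0,-0.6],"fingers":0},{"delta_pos":[-5,-101,0],"angular":[0,0,-0.72],"fingers":0},{"delta_pos":[-6,-111,0],"angular":[0,0,-0.83],"fingers":0},{"delta_pos":[-7,-118,0],"angular":[0,0,-0.93],"fingers":0},{"delta_pos":[-7,-122,0],"angular":[0,0,-1],"fingers":0},{"delta_pos":[-7,-123,0],"angular":[0,0,-1.023],"fingers":0}]'
python3 - <<'E'
from h import *
import pickle
np.set_printoptions(precision=1,suppress=True)
D={n:cap(n) for n in("scene","side","wrist")};pickle.dump(D,open("d12.pkl","wb"))
p,R=cur();t=R.as_matrix();y=t[:,1];print(p,np.arctan2(y[1],y[0]))
f=lambda a,b,z:p+y*a+t[:,0]*b+np.array([0,0,z])   # a toward lip
for k in("scene","side"):
    c=D[k];im=cv2.cvtColor(np.array(c["pixels"]),cv2.COLOR_BGR2HSV)
    q=proj(c,f(60,0,-20)).astype(int);w=45;u0,v0=q-w
    m=cv2.inRange(im[v0:v0+2*w,u0:u0+2*w],(3,110,110),(13,255,255));nl,lb,st,ce=cv2.connectedComponentsWithStats(m);i=1+st[1:,4].argmax()
    print(k,q,"copper",st[i]+[u0,v0,0,0,0],ce[i]+[u0,v0])
    wm=cv2.inRange(im[v0:v0+2*w,u0:u0+2*w],(10,5,165),(40,95,255));nl,lb,st,ce=cv2.connectedComponentsWithStats(wm)
    print(" white",[(s[4],(c_+[u0,v0]).round()) for s,c_ in zip(st[1:],ce[1:]) if 8<s[4]<200])
    print(" lip pred",proj(c,f(120,-40,-24)),proj(c,f(120,40,-24)),"hopper",proj(c,[677.5,-46,190]))
    for v in range(q[1]-34,q[1]+34,3):
        print(v,"".join("C" if (h<14 and s>110 and V>110) else "w" if (V>165 and s<95) else "#" if V<45 else "B" if h<16 and s>90 else "y" if 14<=h<30 and s>120 else "." for h,s,V in im[v,q[0]-45:q[0]+45].astype(int)))
E
```

```text
time_s: 25.02
eef_pos: [534.6, -69.9, 251.6]
ee_rot: [-0.001, 0.642, 0.766, 0.0]
force: [-0.1, 0.4, -1.8]
grip_width: 0.125
grip_force: 87.8
[534.7 -69.6 251.5] 0.1772998223770673
scene [269 211] copper [249 200  46  31 634] [274.6 214.5]
 white [(np.int32(30), array([262., 202.])), (np.int32(31), array([273., 203.])), (np.int32(21), array([257., 213.])), (np.int32(34), array([269., 216.]))]
 lip pred [286.7 230.4] [294.4 206.3] hopper [298.  227.7]
177 w.#######################################Byyyyyyyyyyyyyyyyyyyyyyyyyyyyy.wwwwwwwwwwwwwwwwww
180 ww..####################################..yyyyyyyyyyyyyyyyyyyyyyyyyyyyyyyyyywwwwwwwwwwwwww
183 wwwww..####...###########################.........yyyyyyyyyyyyyyyyyyyyyyyyy.wwwwwwwwwwwww.
186 wwwwww....##############..#########...#######....yyyyyyyyyyyyyyyyyyyyyyyyyy.wwwwwwwwwww.ww
189 wwww.wwwwww..##.########..B#######..#.###.####..yyyyyyyyyyyyyyyyyyyyyyyyyyy.wwwwwwwwww.www
192 ww.wwwwwwwwwwwwww..#####BBB#################yyyyyyyyyyyyyyyyyyyyyyyyyyyyyyy.wwwwwwww.wwwww
195 .wwwwwwwwwwwwwwwww....##BB#############BCByyyyyyyyyyyyyyyyyyyyyyyyyyyyyy
[... 3518 characters left out ...]
CCCCCCCCBB.wwwwwwwwwwwwwwwwwwwwwwww
160 BBBBBBBBBByyyyyyyyyyyyyyyyyyyyyyyyyBBBBBBBBBBBB.wwwwwBBCCCCCCCCBwwwwwwwwwwwwwwwwwwwwwwwwww
163 BBBBBBBBBBBBBCyyyyyyyyyyyyyyyyyyyyyyByyyB......BBBB..wwwwwwwwwwwwwwwwwwwwwwwwwwwwwwwwwwwww
166 BBBBBBBBBBBBBBBBBBByyyyyyyyyyyyyyyBByyy.........BBBBBBBB.wwwwwwwwwwwwwwwwwwwwwwwwwwwwwwwww
169 BBBBBBBBBBBBBBBBBBBBBBByyyyyyyyyBCyyyyyy.........BBBBBBBBBBB..wwwwwwwwwwwwwwwwwwwwwwwwwwww
172 BBBBBBBBBBBBBBBBBBBBBBBBBBByyyBCyyyyyyyyy.........yyyBBBBBBBBBBBB.wwwwwwwwwwwwwwwwwwwwwwww
175 BBBBBBBBBBBBBBBBBBBBBBBBBBBBBByyyyyyyyyyyyy.............BBBBBBBBBBBBB.wwwwwwwwwwwwwwwwwwww
178 BBBBBBBBBBBBBBBBBBBBBBBBBBBByyyyyyyyyyyyyyyy..............yyyBBBBBBBBBBBB.wwwwwwwww....www
```

All four blanks are still in the tray and the lip is where predicted over the hopper: scene (289,228)–(294,207). Now I tip gently, holding the lip over the hopper.

```bash
python3 -m jog '[{"delta_pos":[3,-0.5,-0.6],"angular":[-0.017,0.098,0],"fingers":0},{"delta_pos":[7,0.5,-0.2],"angular":[-0.034,0.197,0],"fingers":0},{"delta_pos":[12.3,1.5,2],"angular":[-0.051,0.295,0],"fingers":0},{"delta_pos":[18.5,2.5,9.3],"angular":[-0.068,0.394,0],"fingers":0},{"delta_pos":[22,3,14],"angular":[-0.077,0.443,0],"fingers":0},{"delta_pos":[25.8,3.5,19],"angular":[-0.086,0.492,0],"fingers":0},{"delta_pos":[30,4.2,23.5],"angular":[-0.094,0.542,0],"fingers":0},{"delta_pos":[34,5,28],"angular":[-0.103,0.591,0],"fingers":0},{"delta_pos":[34,5,28],"angular":[-0.103,0.591,0],"fingers":0},{"delta_pos":[34,5,28],"angular":[-0.103,0.591,0],"fingers":0}]'
cat > look.py <<'E'
from h import *
import pickle,sys
np.set_printoptions(precision=1,suppress=True)
D={n:cap(n) for n in("scene","side","wrist")};pickle.dump(D,open(sys.argv[1],"wb"))
p,R=cur();print(p,ctrl.sense()["force"])
for k,box in(("scene",(215,185,330,265)),("side",(190,110,310,225))):
    im=cv2.cvtColor(np.array(D[k]["pixels"]),cv2.COLOR_BGR2HSV)
    print(k,box)
    for v in range(box[1],box[3],2 if k=="scene" else 3):
        print(v,"".join("C" if (h<14 and s>110 and V>110) else "w" if (V>150 and s<95) else "#" if V<45 else "G" if 40<h<90 and s>80 else "R" if (h<5 or h>172) and s>150 else "B" if h<16 and s>90 else "y" if 14<=h<30 and s>120 else "." for h,s,V in im[v,box[0]:box[2]].astype(int)))
E
python3 look.py d13.pkl
```

```text
time_s: 26.42
eef_pos: [568.8, -64.7, 279.4]
ee_rot: [-0.191, 0.614, 0.733, -0.225]
force: [0.0, -1.3, -1.3]
grip_width: 0.122
grip_force: 88.3
[568.6 -64.8 279.8] [-0.3  0.4 -1.8]
scene (215, 185, 330, 265)
185 wwwwwwwwwwwwwwwwwwwwwwwwwwwwwwwwwwwwwwwwww......B######yyyyy#####################.........#####.#.####.#...###..#..
187 wwwwwwwwwwwwwwwwwwwwwwwwwwwwwwwwwwwwwwwww.......B#######y############################......######.#.#.###.....##...
189 wwwwwwwwwwwwwwwwwwwwwwwwwwwwwwwwwwwwwwww.......CCB######################################......######.######.#..#...
191 wwwwwwwwwwwwwwwwwwwwwwwwwwwwwwwwwwwwwwwww..BCCCCCB#########################################.....##############.....
193 wwwwwwwwwwwwwwwwwwwwwwwwwwwwwwwwwwwwwwww..BCCCBCB############################################........#...#........w
195 wwwwwwwwwwwwwwwwwwwwwwwwwwwwwwwwwwwwwwww..CCBBB############################################.wwwwwww............wwww
197 wwwwwwwwwwwwwwwwwwwwwwwwwwwwwwwwwwwwwwww.BBBBB####.....###################################..wwwwwwwwwwwwwwwwwwwwwww
199 wwwwwwwwwwwwwwwwwwwwwwwwwwwwwwwwwwwwwwww.BBBBBB.
[... 8108 characters left out ...]
BBBBBBBBBBBBBBBBBBBBBBBBBBBBBBBBBBBBBBBBBBBBBBBBBBB###BB....wwwwwwwwwwwwwww
212 wwwwwwwwwwwwwwwwwwwwwwwwwwwwwwwwwwwwwwww..BBBBBBBBBBBBBBBBBBBBBBBBBBBBBBBBBBBBBBBBBBBBBBBBBBBBB###BB....wwwwwwwwwwwwwwww
215 wwwwwwwwwwwwwwwwwwwwwwwwwwwwwwwwwwwwwwwwwwwwwwwwwwww.BBBBBBBBBBBBBBBBBBBBBBBBBBBBBBBBBBBBBBBBBB##BB...wwwwwwwwwwwwwwwwww
218 wwwwwwwwwwwwwwwwwwwwwwwwwwwwwwwwwwwwwwwwwwwwwwwwwwwwwwwwwwwwwww.BBBBBBBBBBBBBBBBBBBBBBBBBBBBBBB#B....wwwwwwwwwwwwwwwwwww
221 wwwwwwwwwwwwwwwwwwwwwwwwwwwwwwwwwwwwwwwwwwwwwwwwwwwwwwwwwwwwwwwwwwwwwwwwww.BBBBBCyyBBBBBBBBBBBBB..wwwwwwwwwwwwwwwwwwwwww
224 wwwwwwwwwwwwwwwwwwwwwwwwwwwwwwwwwwwwwwwwwwwwwwwwwwwwwwwwwwwwwwwwwwwwwwwwwwwwwwwwwww.w..BBBBBBBBwwwwwwwwwwwwwwwwwwwwwwwww
```

No white is left in the copper tray. The white blobs are now in the green pan, at scene about (233..248, 223..235). I'll level the tray, retreat and count the blanks.

```bash
python3 -m jog '[{"delta_pos":[-6,-1,4],"angular":[0.017,-0.099,0],"fingers":0},{"delta_pos":[-14,-2,6],"angular":[0.041,-0.236,0],"fingers":0},{"delta_pos":[-23,-3,6],"angular":[0.065,-0.374,0],"fingers":0},{"delta_pos":[-30,-4,6],"angular":[0.089,-0.512,0],"fingers":0},{"delta_pos":[-34,-5,6],"angular":[0.103,-0.591,0],"fingers":0},{"delta_pos":[-34,15,6],"angular":[0.103,-0.591,0],"fingers":0},{"delta_pos":[-34,60,6],"angular":[0.103,-0.591,0],"fingers":0},{"delta_pos":[-34,115,6],"angular":[0.103,-0.591,0],"fingers":0},{"delta_pos":[-34,150,6],"angular":[0.103,-0.591,0],"fingers":0},{"delta_pos":[-34,160,6],"angular":[0.103,-0.591,0],"fingers":0}]'
cat > count.py <<'E'
from h import *
import pickle,sys
np.set_printoptions(precision=3,suppress=True)
D={n:cap(n) for n in("scene","side","wrist")};pickle.dump(D,open(sys.argv[1],"wb"))
p,R=cur();y=R.as_matrix();print(p,y[:,1],y[:,2])
o=np.array([577.7+21*.985,-62.6+21*.17,0]) # pivot bed origin
pan=o*[1,1,0]+xc*-100+yc*32
for k in D:
    c=D[k];im=cv2.cvtColor(np.array(c["pixels"]),cv2.COLOR_BGR2HSV);hh,ww=im.shape[:2]
    G=cv2.inRange(im,(35,70,25),(90,255,255));q=proj(c,pan+[0,0,20]);print(k,"pan",q)
    if not(20<q[0]<ww-20 and 20<q[1]<hh-20):continue
    W=cv2.inRange(im,(8,5,140),(45,110,255));r=60 if k=="wrist" else 22
    u0,v0=q.astype(int)-r;u0=max(u0,0);v0=max(v0,0)
    nl,lb,st,ce=cv2.connectedComponentsWithStats(W[v0:v0+2*r,u0:u0+2*r])
    print("  white",[(int(s[4]),(e+[u0,v0]).round().tolist()) for s,e in zip(st[1:],ce[1:]) if s[4]>5])
    for v in range(v0,v0+2*r,2 if k!="wrist" else 4):
        print(v,"".join("C" if (h<14 and s>110 and V>110) else "w" if (V>140 and s<110) else "#" if V<45 else "G" if 35<h<90 and s>70 else "R" if (h<5 or h>172) and s>150 else "B" if h<16 and s>90 else "y" if 14<=h<30 and s>120 else "." for h,s,V in im[v,u0:u0+2*r:1 if k!="wrist" else 2].astype(int)))
E
python3 count.py d14.pkl
```

```text
time_s: 27.82
eef_pos: [534.4, 97.8, 285.3]
ee_rot: [-0.001, 0.641, 0.768, 0.0]
force: [0.0, -1.1, -1.1]
grip_width: 0.123
grip_force: 88.3
[534.8    95.189 285.237] [ 0.984  0.176 -0.001] [-0.001  0.001 -1.   ]
scene pan [242.208 229.064]
  white [(458, [237.0, 213.0]), (13, [260.0, 231.0])]
207 wwwwwwwwwwwwwwwwwwwwwwwwwwwwwwwwwwwwwwwwwwww
209 wwwwwwwwwwwwwwwwwwwwwwwwwwwwwwwwwwwwwwwwwwww
211 wwwwwwwwwwwwwwww..wwwwwwwwwwwwwwwwwwwwwwwwww
213 wwwwwwwwwwwwwww..#B......wwwwww..wwwwwwwwwww
215 wwwwwwwwwwwwww..#########BB.............wwww
217 wwwwwwwwwwwwww.###################B#######y.
219 wwwwwwwwwwwww.B################B#######B####
221 wwwwwwwwwwww.B##B......y#B##################
223 wwwwwwwwwww.B###..............B#######yyyyyy
225 wwwwwwwwww..###...............#######yyyyyyy
227 ..........B###B.......GG......###G###yyy....
229 .........B###.......GGG......GG#####yy.ww...
231 .........####.......G........yyyyyyyyy.www..
233 .......B#####BBBB..##G......yyyyyyyyy..ww...
235 .......###########BB##.BBB..yyyyyyyyyy......
237 ......B####RB##########BBBBBBBByyyyyyyyyyyy.
239 .....######RRRRRRR
[... 2832 characters left out ...]
.........#B#################.....#BBBBBBBBBBBB#...
248 wwww...............#B##B##########..##.....#BBBBBBBBBBBB#...
252 wwwwww.............BB###BRBRBBB######......##BBBBBBBBBBB#...
256 wwwwww.............#####BRRBBRR######......##BBBBBBBBBB##...
260 wwwwww.............B####BBRRBBB######......##BBBBBBBBBB##...
264 wwwww..............B#####RRBRB#######......##BBBBBBBBBB###..
268 wwwww..............y#####RBRR###########.w.##BBBBBBBBBB###..
272 ....................#####################..##BBB#B#BBBB###.#
276 ......###########...#######################.#BBBB#B#B#######
280 ...###############..#######################.#B#BBBBB#BB#####
284 ###########################################.##BBB#BBBBB#####
```

```bash
python3 -m jog '[{"delta_pos":[0,10,0],"angular":[0,0,0.08],"fingers":0},{"delta_pos":[1,25,0],"angular":[0,0,0.22],"fingers":0},{"delta_pos":[2,40,0],"angular":[0,0,0.38],"fingers":0},{"delta_pos":[3,55,0],"angular":[0,0,0.54],"fingers":0},{"delta_pos":[4,70,0],"angular":[0,0,0.7],"fingers":0},{"delta_pos":[5,85,0],"angular":[0,0,0.86],"fingers":0},{"delta_pos":[6,100,0],"angular":[0,0,1.02],"fingers":0},{"delta_pos":[7,115,0],"angular":[0,0,1.18],"fingers":0},{"delta_pos":[8,130,0],"angular":[0,0,1.34],"fingers":0},{"delta_pos":[9,145,0],"angular":[0,0,1.5],"fingers":0}]'
python3 -m jog '[{"delta_pos":[1,15,0],"angular":[0,0,0.16],"fingers":0},{"delta_pos":[2,30,0],"angular":[0,0,0.32],"fingers":0},{"delta_pos":[3,45,0],"angular":[0,0,0.48],"fingers":0},{"delta_pos":[4,60,-10],"angular":[0,0,0.64],"fingers":0},{"delta_pos":[5,68,-30],"angular":[0,0,0.8],"fingers":0},{"delta_pos":[5,72,-60],"angular":[0,0,0.96],"fingers":0},{"delta_pos":[5,72,-100],"angular":[0,0,1.1],"fingers":0},{"delta_pos":[5,72,-140],"angular":[0,0,1.2],"fingers":0},{"delta_pos":[5,72,-170],"angular":[0,0,1.25],"fingers":0},{"delta_pos":[5,72,-170],"angular":[0,0,1.25],"fingers":0}]'
python3 - <<'E'
from h import *
p,R=cur();m=R.as_matrix();print(p.round(1),m[:,2].round(3),np.arctan2(m[1,1],m[0,1]))
E
```

```text
time_s: 29.22
eef_pos: [544.4, 239.3, 285.3]
ee_rot: [-0.001, -0.054, 0.999, -0.0]
force: [0.3, -0.4, -1.7]
grip_width: 0.124
grip_force: 88.4
time_s: 30.48
eef_pos: [548.3, 310.7, 113.3]
ee_rot: [-0.003, -0.626, 0.78, 0.0]
force: [0.0, -0.7, -1.5]
grip_width: 0.119
grip_force: 88.3
[548.3 310.7 113.3] [-0.005 -0.003 -1.   ] 2.9242585047528347
```

```bash
python3 -m jog '[{"delta_pos":[0,2,-30],"angular":[0,0,0],"fingers":0},{"delta_pos":[0,2,-55],"angular":[0,0,0],"fingers":0},{"delta_pos":[0,2,-70],"angular":[0,0,0],"fingers":0},{"delta_pos":[0,2,-77],"angular":[0,0,0],"fingers":0},{"delta_pos":[0,2,-79],"angular":[0,0,0],"fingers":0},{"delta_pos":[0,2,-79],"angular":[0,0,0],"fingers":0}]'
python3 -m jog '[{"delta_pos":[0,0,-1],"angular":[0,0,0],"fingers":0},{"delta_pos":[0,0,-2],"angular":[0,0,0],"fingers":0},{"delta_pos":[0,0,-2],"angular":[0,0,0],"fingers":0}]'
```

```text
time_s: 31.22
eef_pos: [549.2, 314.4, 37.2]
ee_rot: [0.0, -0.627, 0.779, -0.001]
force: [-0.5, -0.2, -1.0]
grip_width: 0.122
grip_force: 88.3
time_s: 31.6
eef_pos: [548.8, 314.2, 34.4]
ee_rot: [-0.001, -0.627, 0.779, -0.001]
force: [-0.2, 0.7, -1.4]
grip_width: 0.12
grip_force: 88.3
```

```bash
python3 -m jog '[{"delta_pos":[0,0,-1],"angular":[0,0,0],"fingers":0},{"delta_pos":[0,0,-2],"angular":[0,0,0],"fingers":0},{"delta_pos":[0,0,-2],"angular":[0,0,0],"fingers":0}]'
python3 -m jog '[{"delta_pos":[0,0,-1],"angular":[0,0,0],"fingers":0},{"delta_pos":[0,0,-1.5],"angular":[0,0,0],"fingers":0},{"delta_pos":[0,0,-1.5],"angular":[0,0,0],"fingers":0}]'
```

```text
time_s: 31.98
eef_pos: [548.8, 314.2, 32.3]
ee_rot: [-0.001, -0.627, 0.779, -0.0]
force: [-0.2, 0.7, -1.1]
grip_width: 0.123
grip_force: 88.3
time_s: 32.35
eef_pos: [549.0, 314.3, 31.7]
ee_rot: [-0.0, -0.627, 0.779, -0.001]
force: [-3.0, -0.5, 5.6]
grip_width: 0.125
grip_force: 89.6
```

```bash
python3 -m jog '[{"delta_pos":[0,0,0],"angular":[0,0,0],"fingers":0.2},{"delta_pos":[0,0,0],"angular":[0,0,0],"fingers":0.4},{"delta_pos":[0,0,0],"angular":[0,0,0],"fingers":0.4},{"delta_pos":[0,0,20],"angular":[0,0,0],"fingers":0.4},{"delta_pos":[0,0,60],"angular":[0,0,0],"fingers":0.4},{"delta_pos":[0,0,120],"angular":[0,0,0],"fingers":0.6},{"delta_pos":[0,0,180],"angular":[0,0,0],"fingers":1},{"delta_pos":[-30,-50,230],"angular":[0,0,0],"fingers":1},{"delta_pos":[-60,-110,240],"angular":[0,0,0],"fingers":1},{"delta_pos":[-60,-160,240],"angular":[0,0,0],"fingers":1}]'
python3 -m jog '[{"delta_pos":[0,-50,0],"angular":[0,0,0],"fingers":1},{"delta_pos":[0,-75,0],"angular":[0,0,0],"fingers":1},{"delta_pos":[0,-75,0],"angular":[0,0,0],"fingers":1},{"delta_pos":[0,-75,0],"angular":[0,0,0],"fingers":1}]'
python3 count.py d15.pkl
```

```text
time_s: 33.6
eef_pos: [488.2, 156.8, 272.1]
ee_rot: [0.001, -0.628, 0.778, -0.001]
force: [2.0, -0.0, -0.3]
grip_width: 1.003
grip_force: 0.0
time_s: 34.1
eef_pos: [489.0, 112.1, 269.6]
ee_rot: [-0.008, -0.612, 0.791, -0.01]
force: [-0.5, 0.6, -0.5]
grip_width: 1.001
grip_force: 0.0
[488.895 111.899 269.62 ] [-0.968  0.251 -0.007] [ 0.    -0.025 -1.   ]
scene pan [242.208 229.064]
  white [(337, [243.0, 211.0]), (9, [235.0, 230.0]), (12, [260.0, 230.0]), (13, [246.0, 232.0]), (20, [221.0, 244.0])]
207 wwwwwwwwwwwwwwwwwwwwwwwwwwwwwwwwwwwwwwwwwwww
209 w.....wwwwwwwwwwwwwwwwwwwwwwwwwwwwwwwwwwwwww
211 ....wwwwwwwwwwww...wwwwwwwwwwwwwwwwwwwwwwwww
213 ....wwwwwwwwwww..BBBB.....wwwwwwwwwwwwwwwwww
215 ......wwwwwwww..########BBB....wwwwwwwwwwwww
217 ......wwwwwwww.#################...BBBBBBBBB
219 .........wwww.B#############################
221 .............B##B.....B##y##################
223 ...........BBB##..............B######Byyyyyy
225 ..........BBBB#...............#######yyyyyyy
227 .........BBBB#B......GGG.....G######yyyy....
229 .........BBBB.www....GG......G#####Gyyyww...
231 .....
[... 3055 characters left out ...]
yyyyyyyyyyyBBBBB##BBBB####BBByyBBBBB.wwwwwwwwwwwwwwwwww
80 yyyyyyyyyyyBBBBBBBBBB#B###BBBBBBBByBB.wwwwwwwwwwwwwwwwwwwwww
84 yyyyyyBBBBBBBB####BB#BBBBBBBBBBBB.w..wwwwwwwwwwwwwwwwwwwwwww
88 yBBBBBBBBB##ByBBBBBBBBBBBBBB.wwwwwww.wwwwwwwwwwwwwwwwwwwwwww
92 BBBBBB##ByBBBBBBBBBBBBBB.wwwwwwwwwww..wwwwwwwwwwwwwwwwwwww..
96 ###BBB####BBBBBBBBBB.wwwwwwwwwwwwwwww.wwwwwwwwwwwww.......ww
100 B###y#BBBBBBBBBB.wwwwwwwwwwwwwwwwwwww..wwwww......wwwwwwwwww
104 BBBBBBBBBBBB.wwwwwwwwwwwwwwwwwwwwwww.......wwwwwwwwwwwwwwwww
108 BBBBBBB.wwwwwwwwwwwwwwwwwwwww......www..wwwwwwwwwwwwwwwwwwww
112 BBB.wwwwwwwwwwwwwwwwww......wwwwwwwwwww..wwwwwwwwwwwwwwwwwww
116 wwwwwwwwwwwwww......wwwwwwwwwwwwwwwwwww..wwwwwwwwwwwwwwwwwww
```

```bash
python3 -m jog '[{"delta_pos":[15,-40,20],"angular":[0,0,0],"fingers":1},{"delta_pos":[31,-60,30],"angular":[0,0,0],"fingers":1},{"delta_pos":[31,-60,30],"angular":[0,0,0],"fingers":1},{"delta_pos":[31,-60,30],"angular":[0,0,0],"fingers":1}]'
python3 - <<'E'
from h import *
import pickle
np.set_printoptions(precision=1,suppress=True)
D={n:cap(n) for n in("scene","side","wrist")};pickle.dump(D,open("d16.pkl","wb"));c=D["wrist"]
o=np.array([577.7+21*.985,-62.6+21*.17,0]);pan=o+xc*-100+yc*32
q=proj(c,pan+[0,0,20]);print(cur()[0],q)
im=np.array(c["pixels"]);hs=cv2.cvtColor(im,cv2.COLOR_BGR2HSV)
u0,v0=(q-42).astype(int);u0=max(u0,0);v0=max(v0,0)
for v in range(v0,v0+84,2):
    print(v,"".join("G" if 35<h<90 and s>90 else "#" if V<40 else "R" if (h<6 or h>172) and s>150 else "B" if h<20 and s>130 else str(min(9,V//26)) for h,s,V in hs[v,u0:u0+84].astype(int)))
E
```

```text
time_s: 34.75
eef_pos: [520.1, 82.6, 297.3]
ee_rot: [-0.014, -0.593, 0.805, -0.019]
force: [-0.0, -1.2, -0.6]
grip_width: 1.0
grip_force: 0.0
[520.2  82.5 297.7] [250.2  70.3]
28 RRRRRRRRRRRRRRRRRRRRRRRRRRRRRRRRRRRRRRRRRRR#####B##133333333333333222111112222323223
30 RRRRRRRRRRRRRRRRRRRRRRRRRRRRRRRRRRRRRRRRRRRR#######B23333333222221122222233332322332
32 RRRRRRRRRRRRRRRRRRRRRRRRRRRRRRRRRRRRRRRRRRRR########B2222211112222233333333222222322
34 RRRRRRRRRRRRRRRRRRRRRRRRRRRRRRRRRRRRRRRRRRRRR#########112222333333333333332323332323
36 RRRRRRRRRRRRRRRRRRRRRRRRRRRRRRRRRRRRRRRRRRRRRR#####1##B23333333333333333233233323232
38 RRRRRRRRRRRRRRRRRRRRRRRRRRRRRRRRRRRRRRRRRRRBB#B########12333333333332333333232223332
40 RRRRRRRRRRRRRRRRRRRRRRRRRRRRRRRRRRRRRRRRRB####BB########2333333233333323333323322333
42 RRRRRRRRRRRRRRRRRRRRRRBRRRRRRRRBRRRRRB###################133322333333333333332332232
44 RRRRRRRRRRRRRRRRRRRRRRRRRRRRRRRRBBBB##B#B#################23333332333333333333233222
46 RRRRRBRRRRRRRRRRRRRRRRRRRRRRBR###B#BB##########GGG#########2333233233333223332333222
48 RRRRRRRRRRRRRRRRRRRRRRRRRBB######B#######
[... 2077 characters left out ...]
33B2B3BBBBBBBB1GGGGGGGG1BBBBBBBBBBBBBBBBBBB6BBBBBBBBBB345566666656655566655555
98 555B3B2BB3BBBBBBB3BBBGGGG1BBBBBBBBBBBBB1BBBBBBBB666BBBBB3455666666655665656655565655
100 BBBBBBBBBBBBBBB33B3BBBBBBBBBBBBBBBBBBBBBBBBBBBBBBBBB34556666566665556555656665665555
102 BB3BBB2B32BBB3BBBBBBBBBBBBBBBBBBBBBBBBBBBBBBBBBBB44456666666666666655666666565565666
104 B2B23BBBB3BBBBBBBBBBBBBBBBBBBBBBBBBBBBBBBBBBB446665445666656665656665665566666655656
106 BB3BB3BBBBBBBBBBBBBBBBBBBBBBBBBBBBBBBBBBBB466666666444666666666666666666566565666566
108 3BBBBBBBBBBBBBBBBBBBBBBBBBBBBBBBBBBBB34666666666666544566666666565665666566656666665
110 BBBBBBBBBBBBBBBBBBBBBBBBBBBBBBBBB346666666666666666654456656666656666666666566656666
```

The overhead data show four separate blanks in the green pan. A last check of the tray and the driver, then hand in.

```bash
python3 - <<'E'
from h import *
import pickle
D0=pickle.load(open("d0.pkl","rb"));D={n:cap(n) for n in("scene","side")}
for k,b in(("side",(175,260,250,340)),("scene",(262,125,325,172))):
    for X in(D0,D):
        im=cv2.cvtColor(np.array(X[k]["pixels"]),cv2.COLOR_BGR2HSV)[b[1]:b[3],b[0]:b[2]]
        m=cv2.inRange(im,(3,110,110),(13,255,255));m=cv2.morphologyEx(m,cv2.MORPH_CLOSE,np.ones((5,5)))
        print(k,[np.round(x,1) for x in cv2.minAreaRect(max(cv2.findContours(m,0,2)[0],key=cv2.contourArea))])
for k,b in(("scene",(180,262,205,300)),("side",(300,120,330,155))):
    print(k,"driver diff",np.abs(np.array(D[k]["pixels"])[b[1]:b[3],b[0]:b[2]].astype(int)-np.array(D0[k]["pixels"])[b[1]:b[3],b[0]:b[2]]).mean())
E
```

```text
side [array([37.8, 42.7]), array([47.4, 33.9]), np.float64(45.0)]
side [array([36.8, 43.2]), array([47.6, 33.7]), np.float64(43.2)]
scene [array([28. , 21.9]), array([30.9, 20.3]), np.float64(27.6)]
scene [array([35.8, 26.3]), array([17.8, 18.6]), np.float64(33.7)]
scene driver diff 12.392280701754386
side driver diff 3.6434920634920633
```

```bash
python3 -c "
from rig import ctrl
print(ctrl.finish_job())"
```

```text
the job is handed in; nothing more can be done
None
```

The job is handed in at about 35 s of the 72 s allowed: the deflector is turned to its stop, the screwdriver is back in its stand, all four blanks are in the green pan, and the empty copper tray is level on the ledge where it started.

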